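Dried dish from the warmer to the balance

TASK

Weigh the dish with the orange lid: slide the lifter's blade under it, lift it out of its warmer bay and set it down on the wire rest, since the bay is too tight for fingers. Lay the lifter down flat on the bench, then take the dish by its sides and stand it in the middle of the balance pan. Do not drop or tip it, and leave the other two dishes in their bays.

Things in the scene. Friction and masses are not known exactly. Their poses are not given: they have to be found in the camera images.
- dish: the dish to weigh: round lidded glass dish, 60 mm across the lid and 18 mm high (lid: the upper 8 mm, with a wide orange rim and a pale middle; below it the glass is 57 mm across), about 80 g. Origin at the centre of its underside, z up. It stands in one of the warmer's three bays, any of them, on the bay's ribs
- dish_blue: a like dish with a blue lid rim, in another bay of the warmer; to be left there. Origin at the centre of its underside
- dish_green: a like dish with a green lid rim, in the third bay of the warmer; to be left there. Origin at the centre of its underside
- warmer: fixed dish warmer: white base, aluminium block on top, 165 mm deep (x), 262 mm wide (y), 93 mm high. Origin on the bench under its centre; -x is its front. Three bays are let into the top, open in front and above, centred at y = -80, 0 and +80 mm, each 68 mm wide and 81 mm deep from the front; tops of their walls at z = 93 mm. A dish's top stands 2 mm above the walls
- lifter: loose dish lifter (spatula), 195 mm long, 160 g, flat on the bench. Origin on its underside, under the handle's middle; x runs to the blade's tip, z up. Blue handle: x = -50 to 50 mm, 18 mm wide (y), 28 mm high (z = 0 to 28 mm), flat-bottomed. Steel blade, level with the handle's underside: 28 mm wide, 2 mm thick (z = 0 to 2 mm), tip at x = 145 mm; carry the dish centred 30 mm short of the tip
- rest: fixed wire rest: base plate 110 (x) by 90 (y) by 8 mm with two parallel steel rods along x, 6 mm thick, 80 mm long, at y = -23 and +23 mm (40 mm free between), bent down to the plate at both ends; rod tops at z = 60 mm. Origin on the bench under its centre; -x is its end nearest the robot. The blade goes down between the rods, leaving the dish on them
- rest_top (a point): the point midway between the rods at the height of their tops; where the dish's underside centre comes
- balance: fixed top-loading balance, white, 200 mm wide (y), from x = -185 to 100 mm; origin on the bench under the pan's centre; display and keys at the low -x end (44 mm high), the rest 60 mm high. Round steel pan 120 mm across, top at z = 70 mm, inside a grey draught ring, 152 mm inside diameter, top at z = 76 mm
- pan_mid (a point): centre of the balance pan's top face
- middle_bay (a point): in the warmer's middle bay, where a dish's underside centre comes, 41 mm behind the front; axes as the warmer's. Each bay floor (z = 70 mm) has two ribs along x, 5 mm wide, 7 mm high, 22.5 mm either side of the bay's middle: the dish stands on their tops (z = 77 mm), with 40 mm free between them and 7 mm under the dish for the blade
Mind the look-alikes: they are no part of the job. Leave any pink look-alike of the lifter alone.

How it is judged:
On the way, in this order (a step that is already met when the one before it is completed fails the run):
1. the orange-lidded dish is lifted on the lifter's blade, at least 15 mm off the ribs, without a finger on it (z of dish in the frame of warmer above 0.092 m and contact force between dish and lifter above 0.1 N and contact force between dish and the fingers below 0.05 N), for 0.2 s.
2. the dish stands level on the wire rest, its centre within 30 mm of the rest's middle, with neither lifter nor fingers touching it (distance between dish and rest_top below 0.03 m and angle between dish's own z axis and vertical below 0.1 rad and contact force between dish and rest above 0.1 N and contact force between dish and lifter below 0.02 N and contact force between dish and the fingers below 0.02 N), for 0.2 s.
3. the lifter lies flat on the bench, let go, while the dish waits on the rest (height (world z) of lifter below 0.006 m and angle between lifter's own z axis and vertical below 0.1 rad and contact force between lifter and the fingers below 0.02 N and distance between dish and rest_top below 0.03 m), for 0.2 s.
At the end, for the whole second after the job is handed in: The orange-lidded dish stands level (within 0.1 rad) and still on the balance pan, its centre within 25 mm of the pan's centre; the lifter lies flat and still on the bench; the blue- and green-lidded dishes are within 15 mm of where they were (horizontal distance between dish and pan_mid below 0.025 m and z of dish in the frame of pan_mid below 0.004 m and angle between each of dish, lifter's own z axis and vertical below 0.1 rad and linear speed of each of dish, lifter below 0.02 m/s and height (world z) of lifter below 0.006 m and distance of each of dish_blue, dish_green from where it was at the start of the episode below 0.015 m); the robot touches nothing.
It fails at once if the dish is dropped (it falls free, faster than 0.6 m/s, held by neither fingers nor lifter) (linear speed of dish above 0.6 m/s and contact force between dish and the fingers below 0.02 N and contact force between dish and lifter below 0.02 N).
It fails at once if the dish is tipped more than 0.5 rad (angle between dish's own z axis and vertical above 0.5 rad).
It fails at once if one of the other two dishes is moved by more than 25 mm (distance of any of dish_blue, dish_green from where it was at the start of the episode above 0.025 m).
It also fails if it takes over 72 s, if anything falls off the work surface, if the arm or the gripper's body presses on something with over 40 N, if the wrist force passes 120 N, or if a joint passes its speed limit or range.

ROBOT

A 6-joint arm with a two-finger parallel gripper is mounted at the origin on the work surface. World frame = base frame: x ahead of the robot, y to its left, z up, the work surface at z = 0. Lengths are in m, angles in rad, forces in N, time in s.
With the tool pointing down it reaches from about 0.25 to 0.725 m from the base axis. Payload 9.7 kg.
Tool frame: the origin (TCP) lies where the fingers leave the gripper's body, on its centre line; the fingertips stand 73 mm ahead of it and the grasp point (between the pads) lies 54 mm ahead of it; z points along the fingers, x is the direction in which the jaws open and shut, and the axes are right-handed (so a half turn about z gives the same grasp; the last joint's range is limited). The gripper opens to 85 mm and grips with 20 to 120 N. Pads are 22 mm wide; open, the fingers measure 114 mm over their backs; the gripper's body (76 mm by 85 mm) begins 54 mm behind the grasp point. The pads swing forward as they close: fully open they stand 13 mm farther back than shut.
Start: joints at [1.236, 0.087, 0.176, 1.66, 0, 1.571], TCP at [0.181, 0.519, 0.304] pointing down, gripper open.
Joint ranges: [-3.13, 3.13], [-0.85, 1.81], [-1.15, 1.24], [-2.2, 2.28], [-1.44, 1.52], [-3.14, 3.14]. Speed limits (rad/s): [2.22, 2.22, 2.57, 3.14, 3.14, 3.14].

INTERFACE

Orientations are given as a rotation vector (axis times angle).
In Python, from rig import status, cams, order gives the robot as it stands. The module is installed in compiled form; this text tells all that it offers.
- The arm moves only by the tool send_rows, never from a script. Its argument "commands" is a list of rows, each an object of numbers: "dx", "dy", "dz": the shift along the tool's x, y, z in cm; "turn": the turn about the tool's z in rad; "fingers": the opening in per cent of the stroke, from 0 (shut) to 100 (fully open). A call has 1 to 12 rows; each row shifts and turns the pose as measured when the row begins, along the tool's axes as they then stand; what a row does not reach is not made up. A row lasts 1/12 s, in which the tool goes at most 41.7 mm and 7.16 degrees, less where a joint would pass 70% of its speed; a pose out of reach is approached as far as the arm can. A call is refused whole if a number of a shift passes 4.17 or a number of a turn 0.125, either way. A call with a gripper value outside its range is refused whole. The fingers move at their own pace and stop on an object; the grip force is fixed at half the most. Time passes only in rows, so rows that do not move let the fingers close. It gives the time, the measured TCP pose, the force and the opening at its end, in the units of the state.
- status.get_obs(): the state, without advancing time (a new reading comes with each control period).
- cams.get_image(name): name is "side" or "top" or "wrist"; returns the picture (480x640x3 uint8, blue, green, red); there is no depth.
- cams.camera_info(name): a dict with "K" (3x3 intrinsics, pixels), "origin" and "attitude" of the camera in the world; the wrist camera has in their place "hand_eye" (4x4, takes a point from camera to tool coordinates, whose origin is the TCP and whose axes are the tool frame's). Camera axes: x right, y down, z forward; pixel columns grow to the right and rows downward; lengths in m; the calibration is good to about 2 mm. A picture is of the moment at which its call begins: read the wrist's pose just before it. camera_info takes no time and is no camera call.
- order.close_job(): hands the job in, once; it reports no verdict.
The state is a dict: "t": time; "joint_pos": joint angles; "qvel": joint speeds; "effort": joint torques, N m; "tcp_pos": TCP position; "orientation": TCP orientation; "contact_force": force on the tool from outside, world axes, zero at the start; "ft_torque": the same for the moment, N m; "finger_gap": opening from 0.0 (shut) to 1.0 (fully open).
Only numpy, scipy, OpenCV 4.12 (cv2) and the standard library are available. Lean on these libraries where they do the work, as an engineer would, in place of code of your own. Each camera call takes 0.05 s, during which the arm holds its last target.

## Working session

There is one attempt and no reset: what is moved stays moved. The work goes in short steps, Python scripts to look and compute and a tool call to move; the robot and the scene stay as the last step left them, time stands still between calls to the robot, and variables do not carry over. Pictures are saved under pics/ and viewed, and the job is handed in when it is done.

Besides the shell and the picture viewer there is one more tool, called after ">>>" as name(argument=value, ...), one argument or row to a line, values as JSON. send_rows: Moves the arm, as the interface text tells. Its arguments: {"type":"object","properties":{"commands":{"type":"array"}},"required":["commands"]}

```bash
mkdir -p pics; python3 - <<'E'
from rig import status,cams,order
import cv2,numpy as np
o=status.get_obs();print({k:np.round(v,3).tolist() for k,v in o.items()})
for n in ['side','top','wrist']:
    i=cams.get_image(n);cv2.imwrite(f'pics/{n}0.png',i)
    print(n,{k:np.round(v,4).tolist() for k,v in cams.camera_info(n).items() if k!='name'})
E
```

```text
{'t': 0.0, 'joint_pos': [1.236, 0.087, 0.175, 1.66, 0.0, 1.571], 'qvel': [0.0, 0.002, -0.0, -0.002, -0.0, -0.002], 'effort': [-0.002, -52.039, 46.48, 0.016, 0.0, -0.0], 'tcp_pos': [0.181, 0.519, 0.303], 'orientation': [2.56, 1.82, -0.002], 'contact_force': [-0.258, -0.852, 0.18], 'ft_torque': [0.007, 0.037, -0.034], 'finger_gap': 1.003}
side {'K': [[436.8937, 0.0, 317.6544], [0.0, 436.8937, 239.3989], [0.0, 0.0, 1.0]], 'origin': [0.4207, -0.6811, 0.7584], 'attitude': [-2.3208, 0.2346, -0.0814]}
top {'K': [[594.4512, 0.0, 317.5472], [0.0, 594.4512, 240.3352], [0.0, 0.0, 1.0]], 'origin': [0.5003, 0.0232, 1.2224], 'attitude': [-2.1876, 2.2137, -0.0727]}
wrist {'K': [[399.5307, 0.0, 317.7399], [0.0, 399.5307, 232.3189], [0.0, 0.0, 1.0]], 'hand_eye': [[1.0, -0.0001, 0.0006, -0.0004], [-0.0001, 0.9518, 0.3067, -0.0793], [-0.0006, -0.3067, 0.9518, -0.0705], [0.0, 0.0, 0.0, 1.0]]}
```

View pics/top0.png

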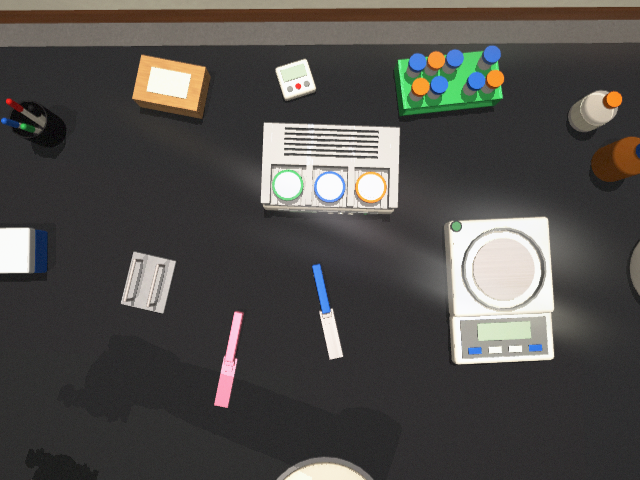

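View pics/side0.png

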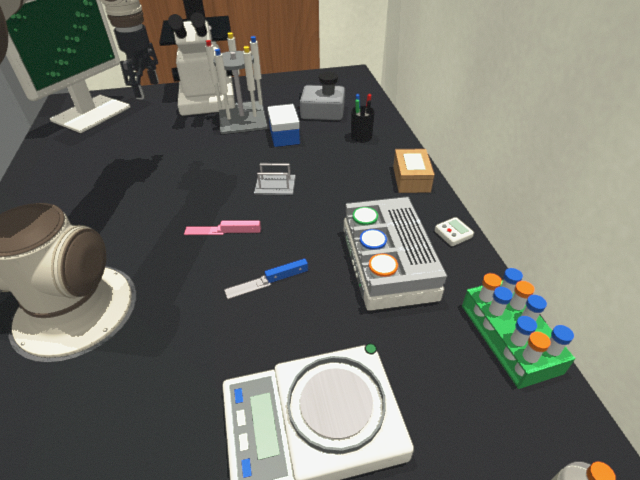

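View pics/wrist0.png

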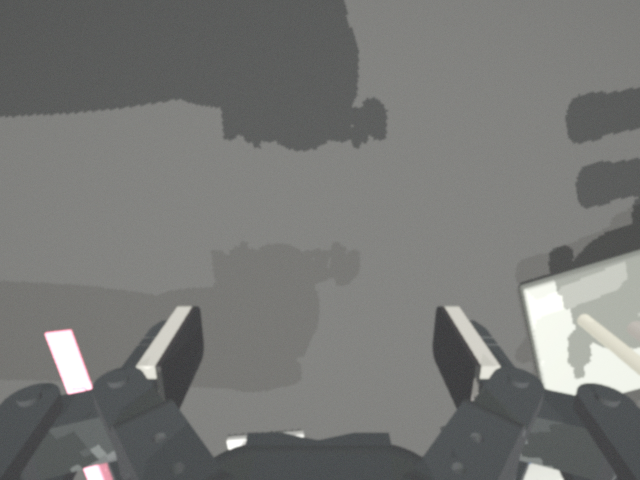

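Top view: lifter with its blue handle at (321,288) and its blade tip at (336,357), pointing toward the robot. The orange dish is in the right bay at (371,187), the rest is at (148,282) and the pan at (503,268). The pink decoy is at (229,360). The side view shows the same items. Next I'll measure from both views.

```bash
cat > h.py <<'E'
import cv2,numpy as np
from scipy.spatial.transform import Rotation as R
from rig import status,cams
def cam(n,obs=None):
    c=cams.camera_info(n);K=np.array(c['K'])
    if n=='wrist':
        H=np.array(c['hand_eye']);o=obs or status.get_obs()
        T=np.eye(4);T[:3,:3]=R.from_rotvec(o['orientation']).as_matrix();T[:3,3]=o['tcp_pos']
        T=T@H;return K,T[:3,3],T[:3,:3]
    return K,np.array(c['origin']),R.from_rotvec(np.array(c['attitude']).ravel()).as_matrix()
def ray(C,p):
    K,o,A=C;d=A@np.linalg.inv(K)@np.array([p[0],p[1],1.]);return o,d/np.linalg.norm(d)
def onz(C,p,z):
    o,d=ray(C,p);return o+d*(z-o[2])/d[2]
def tri(C1,p1,C2,p2):
    o1,d1=ray(C1,p1);o2,d2=ray(C2,p2)
    s=np.linalg.lstsq(np.c_[d1,-d2],o2-o1,rcond=None)[0]
    a=o1+d1*s[0];b=o2+d2*s[1];return (a+b)/2,np.linalg.norm(a-b)
def proj(C,P):
    K,o,A=C;q=K@(A.T@(np.array(P)-o));return q[:2]/q[2]
def mask(img,lo,hi):
    return cv2.inRange(cv2.cvtColor(img,cv2.COLOR_BGR2HSV),np.array(lo),np.array(hi))
def blobs(m,amin=40):
    cs,_=cv2.findContours(m,cv2.RETR_EXTERNAL,cv2.CHAIN_APPROX_NONE)
    return sorted([c for c in cs if cv2.contourArea(c)>amin],key=cv2.contourArea,reverse=True)
E
python3 - <<'E'
from h import *
T=cam('top');S=cam('side');it=cv2.imread('pics/top0.png');is_=cv2.imread('pics/side0.png')
cols={'orange':([8,150,120],[22,255,255]),'blue':([105,120,80],[125,255,255]),'green':([45,100,60],[80,255,255])}
for k,(lo,hi) in cols.items():
    for n,im in(('top',it),('side',is_)):
        for c in blobs(mask(im,lo,hi),50):
            e=cv2.fitEllipse(c);print(k,n,np.round(cv2.minAreaRect(c)[0],1),np.round(e[0],1),np.round(e[1],1),'A',cv2.contourArea(c))
for n,im,(x,y,w,h) in (('t1',it,(100,230,110,110)),('t2',it,(250,110,160,120)),('s1',is_,(220,140,120,70)),('t3',it,(290,250,80,120)),('s3',is_,(210,250,110,60)),('s2',is_,(330,180,130,140))):
    cv2.imwrite(f'pics/z_{n}.png',cv2.resize(im[y:y+h,x:x+w],None,fx=5,fy=5,interpolation=cv2.INTER_CUBIC))
E
```

```text
orange top [370. 187.] [370.3 187. ] [29.7 30. ] A 697.0
orange top [626.5 155. ] [627.9 154.8] [25.8 38. ] A 645.0
orange top [420.5  86. ] [420.4  86.1] [16.5 16.8] A 216.5
orange top [495.  78.] [495.   78.1] [16.3 16.8] A 213.0
orange top [436.   59.5] [435.9  59.6] [16.2 16.9] A 213.0
orange top [613.5  98.5] [613.7  98.7] [15.  15.6] A 182.0
orange side [602.5 470. ] [601.6 471.1] [17.1 26.8] A 343.0
orange side [538.8 341.4] [539.2 341.3] [18. 21.] A 290.5
orange side [524.5 289. ] [524.1 288.7] [15.6 17.7] A 210.5
orange side [491.  280.5] [491.5 280.6] [15.8 17.4] A 209.0
orange side [383.  264.5] [382.9 264. ] [21.2 27.6] A 86.0
blue top [329.  186.5] [329.4 186.5] [29.5 29.7] A 686.0
blue top [320.8 288. ] [320.7 287.8] [ 8.8 66.8] A 387.5
blue top [417.  62.] [417.  62.] [16.3 18.5] A 235.0
blue top [475.3  81.3] [475.6  80.9] [15.8 18.4] A 224.5
blue top [454.  58.] [454.1  58.1] [16.  18.1] A 224.0
blue top [438.5  85. ] [438.5  84.8] [15.8 18.2] A 223.0
blue top [491.5  54.5] [491.6  54. ] [16.4 17.5] A 219.0
blue top [474.5 350. ] [474.8 350.3] [ 6.2 15.6] A 61.5
blue
[... 438 characters left out ...]
18.1] A 225.0
blue side [512. 275.] [512.3 275.3] [14.7 17.7] A 198.5
blue side [246. 468.] [246.  467.6] [ 8.4 20.1] A 121.0
blue side [238.2 395.1] [238.2 395.3] [ 7.7 15.9] A 85.5
blue side [373. 239.] [372.9 238.3] [19.  25.7] A 69.5
green top [447.9  82. ] [444.2  84.9] [ 61.5 109.2] A 3654.0
green top [287.  184.5] [287.3 184.6] [29.4 29.7] A 682.5
green top [ 27.1 127.2] [ 26.9 127.2] [ 6.  16.2] A 69.5
green side [510.9 335.4] [514.7 339.9] [ 59.9 120.7] A 3635.0
green side [543.9 326.2] [542.7 326.8] [12.  21.1] A 163.0
green side [370.5 348. ] [370.5 348.1] [8.5 9.6] A 63.0
green side [66.5 50. ] [66.7 49.9] [ 5.4 18.4] A 54.0
green side [365. 216.] [364.9 214.9] [17.1 24.3] A 50.5
```

```bash
python3 - <<'E'
import cv2,numpy as np
a=[cv2.resize(cv2.imread(f'pics/z_{n}.png'),(400,300 )) for n in('t1','s1','t3','s3')]
cv2.imwrite('pics/mont.png',np.vstack([np.hstack(a[:2]),np.hstack(a[2:])]))
E
```

```text
(no output)
```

View pics/mont.png

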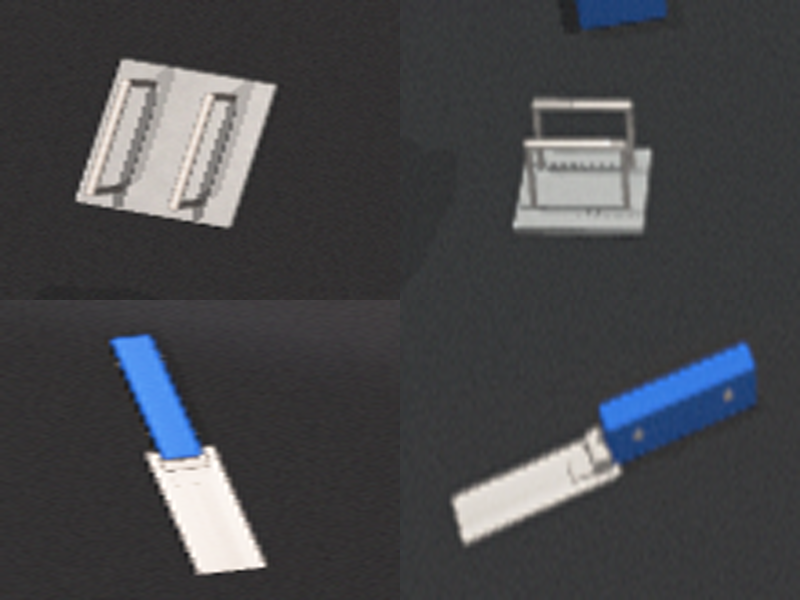

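View pics/z_t2.png

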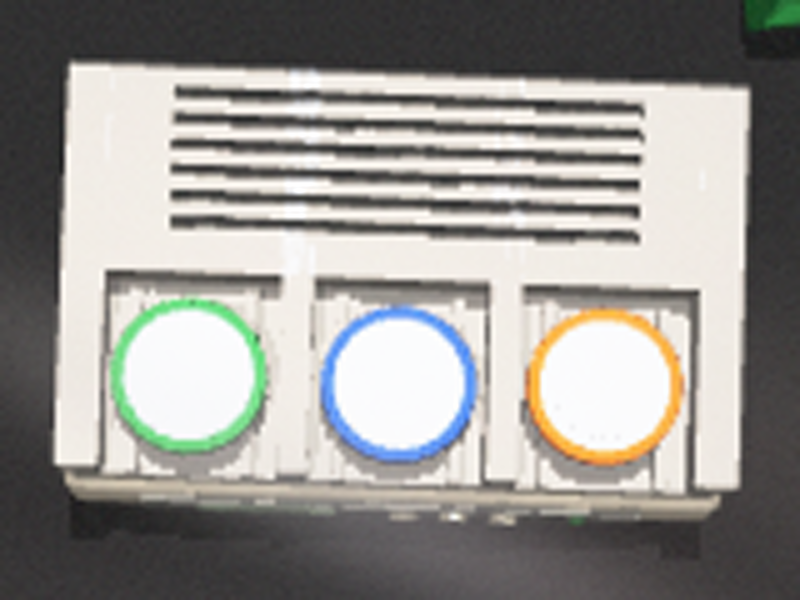

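View pics/z_t1.png

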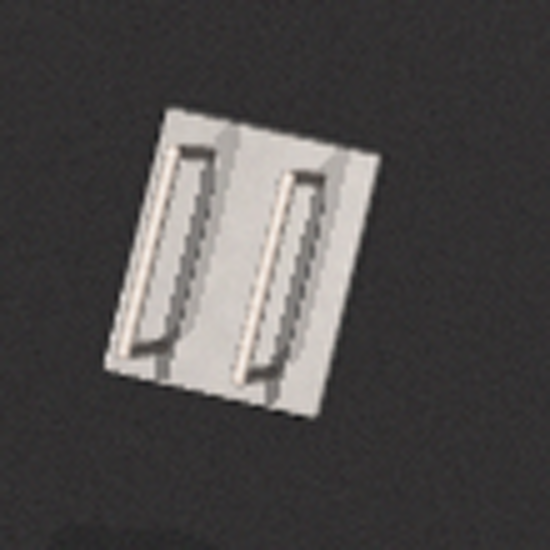

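View pics/z_s1.png

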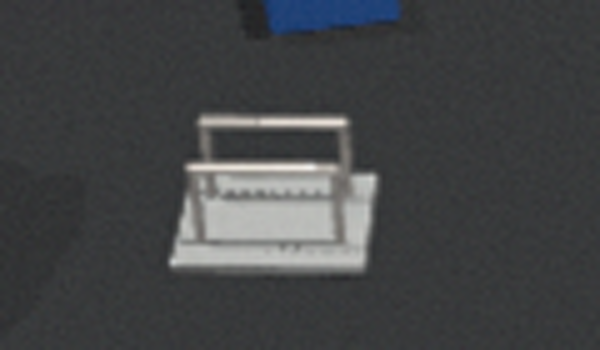

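```bash
cat > m1.py <<'E'
from h import *
T=cam('top');S=cam('side');it=cv2.imread('pics/top0.png');is_=cv2.imread('pics/side0.png')
cols={'orange':([8,120,100],[24,255,255]),'blue':([100,90,80],[125,255,255]),'green':([45,80,60],[85,255,255])}
wt={'orange':((340,160),(345,225)),'blue':((310,165),(345,220)),'green':((265,165),(345,195))}
def near(m,p,r=25):
    z=np.zeros_like(m);cv2.circle(z,tuple(p),r,255,-1);m=m&z
    return cv2.convexHull(np.vstack(blobs(m,3)))
for k,pt,ps in(('orange',(370,187),(383,265)),('blue',(329,187),(373,239)),('green',(287,185),(365,216))):
    e1=cv2.fitEllipse(near(mask(it,*cols[k]),pt));e2=cv2.fitEllipse(near(mask(is_,*cols[k]),ps))
    P,g=tri(T,e1[0],S,e2[0]);print(k,np.round(P,4),'gap',round(g,4),np.round(e1[1],1),np.round(e2[1],1),'onz95',np.round(onz(T,e1[0],.095),4),np.round(onz(S,e2[0],.095),4))
L=[tri(T,a,S,b) for a,b in(((134.4,260),(289.6,164.4)),((125.4,301),(260.6,164.4)),((157.8,265),(288.4,173.6)),((148,306),(258,173.4)))]
for P,g in L:print('rod',np.round(P,4),round(g,4))
print('rest mid',np.round(np.mean([P for P,_ in L],0),4))
for q in((263.6,122.6),(400,127.6),(260.6,203),(398,208)):print('warmer',np.round(onz(T,q,.093),4))
# lifter handle
mt=blobs(mask(it[255:320,305:340],[100,90,60],[125,255,255]))[0]+np.array([305,255])
r=cv2.minAreaRect(mt);print('handle top',r, 'on z28',np.round(onz(T,r[0],.028),4))
bp=cv2.boxPoints(r);print(np.round(bp,1).tolist());print(np.round([onz(T,p,.028) for p in bp],4).tolist())
ms=mask(is_[250:300,255:315],[100,90,60],[125,255,255])
# pan
for n,im,C,c,rr in(('top',it,T,(503,268),36),('side',is_,S,(336,403),42)):
    g=cv2.cvtColor(im,cv2.COLOR_BGR2GRAY);hsv=cv2.cvtColor(im,cv2.COLOR_BGR2HSV)
    print(n,[hsv[c[1],c[0]+d].tolist() for d in range(0,60,4)])
E
python3 m1.py; python3 - <<'E'
import cv2,numpy as np
t=cv2.imread('pics/top0.png')[220:320,450:555];s=cv2.imread('pics/side0.png')[340:460,275:400]
cv2.imwrite('pics/pan.png',np.hstack([cv2.resize(t,(400,381)),cv2.resize(s,(400,381))]))
E
```

```text
orange [ 0.6636 -0.0948  0.0922] gap 0.0041 [30.8 31.1] [22.9 29.5] onz95 [ 0.6612 -0.094   0.095 ] [ 0.6647 -0.0974  0.095 ]
blue [ 0.665  -0.0159  0.0925] gap 0.0035 [30.7 30.9] [20.5 27.7] onz95 [ 0.6629 -0.0154  0.095 ] [ 0.6659 -0.0186  0.095 ]
green [0.6695 0.0644 0.0927] gap 0.0037 [30.1 30.9] [18.3 25.7] onz95 [0.6673 0.0647 0.095 ] [0.6705 0.0617 0.095 ]
rod [0.5322 0.3654 0.0568] 0.0085
rod [0.4519 0.3825 0.0573] 0.007
rod [0.5219 0.3195 0.0581] 0.0087
rod [0.441  0.3386 0.058 ] 0.0056
rest mid [0.4868 0.3515 0.0576]
warmer [0.788  0.1092 0.093 ]
warmer [ 0.7759 -0.1531  0.093 ]
warmer [0.6329 0.116  0.093 ]
warmer [ 0.6205 -0.1462  0.093 ]
handle top ((320.8902282714844, 287.9878234863281), (50.21714401245117, 9.428810119628906), 77.90524291992188) on z28 [0.4681 0.0019 0.028 ]
[[311.0, 264.3999938964844], [320.20001220703125, 262.3999938964844], [330.79998779296875, 311.6000061035156], [321.5, 313.5]]
[[0.5155, 0.0211, 0.028], [0.5193, 0.0026, 0.028], [0.4209, -0.0173, 0.028], [0.4172, 0.0012, 0.028]]
top [[11, 19, 234], [11, 19, 234], [12, 19, 234], [13, 17, 234], [11, 17, 235], [12, 18, 236], [13, 20, 234], [15, 20, 232], [40, 3, 250], [30, 2, 250], [20, 16, 95], [38, 4, 250], [19, 33, 172], [20, 17, 90], [25, 17, 90]]
side [[15, 11, 223], [15, 11, 223], [18, 11, 222], [15, 11, 227], [15, 14, 225], [15, 11, 225], [16, 13, 223], [12, 11, 227], [14, 12, 228], [17, 10, 228], [60, 1, 246], [75, 2, 249], [45, 13, 158], [90, 1, 246], [60, 1, 246]]
```

View pics/pan.png

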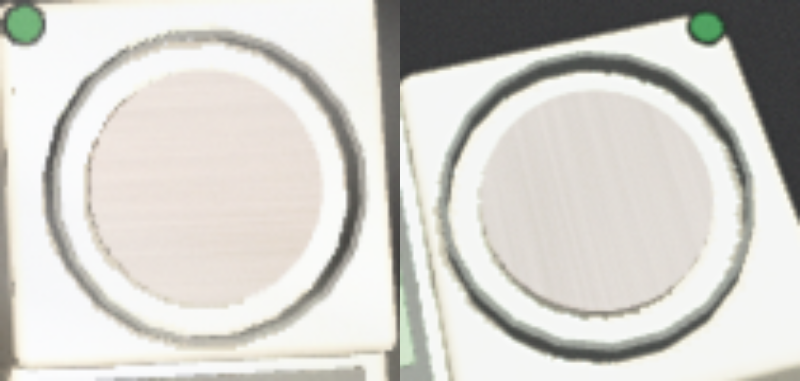

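```bash
cat >> h.py <<'E'
def plan(x,y,z,a=None,o=None):
    o=o or status.get_obs();p=np.array(o['tcp_pos']);A=R.from_rotvec(o['orientation']).as_matrix()
    a0=np.arctan2(A[1,0],A[0,0]);d=A.T@(np.array([x,y,z])-p)
    tilt=np.arccos(-A[2,2])
    print('t',round(o['t'],2),'tcp',np.round(p,4),'a',round(a0,4),'tilt',round(tilt,4),'gap',round(o['finger_gap'],3),'F',np.round(o['contact_force'],1),'j',np.round(o['joint_pos'],2))
    print('tool cm',np.round(d*100,2),'turn' ,None if a is None else round(a0-a,4))
E
python3 - <<'E'
from h import *
T=cam('top');S=cam('side');it=cv2.imread('pics/top0.png');is_=cv2.imread('pics/side0.png')
for_=[]
for n,im,c in(('t',it,(503,268)),('s',is_,(336,403))):
    m=mask(im,[5,7,195],[25,60,241]);z=np.zeros_like(m);cv2.circle(z,c,46,255,-1);m&=z
    m=cv2.morphologyEx(m,cv2.MORPH_OPEN,np.ones((5,5)))
    b=blobs(m)[0];e=cv2.fitEllipse(b);print(n,e,cv2.contourArea(b));for_.append(e[0])
P=tri(T,for_[0],S,for_[1]);print('pan',P,onz(T,for_[0],.07),onz(S,for_[1],.07))
plan(.468,.002,.30,-1.371)
E
```

```text
t ((503.35699462890625, 269.212646484375), (60.4088249206543, 61.80457305908203), 9.035216331481934) 2927.0
s ((336.2257080078125, 402.93597412109375), (68.08665466308594, 72.19742584228516), 104.09058380126953) 3857.0
pan (array([ 0.50391134, -0.35464137,  0.0650052 ]), np.float64(0.005493893870802086)) [ 0.50119634 -0.35254792  0.07      ] [ 0.5060204  -0.35734483  0.07      ]
t 0.15 tcp [0.1807 0.5194 0.3033] a 1.236 tilt 0.001 gap 1.0 F [ 0.2  0.2 -0.2] j [ 1.24  0.09  0.18  1.66 -0.    1.57]
tool cm [-39.42  44.14   0.38] turn 2.607
```

>>> send_rows(
  commands=[
    {"dx": -1.2,"dy": 1.4},
    {"dx": -2.4,"dy": 2.8},
    {"dx": -2.4,"dy": 2.8},
    {"dx": -2.4,"dy": 2.8},
    {"dx": -2.4,"dy": 2.8},
    {"dx": -2.4,"dy": 2.8},
    {"dx": -2.4,"dy": 2.8},
    {"dx": -2.4,"dy": 2.8},
    {"dx": -2.4,"dy": 2.8},
    {"dx": -2.4,"dy": 2.8},
    {"dx": -2.4,"dy": 2.8},
    {"dx": -2.4,"dy": 2.8},
  ],
)

```text
$.commands[0]: bad value
```

>>> send_rows(
  commands=[
    {"dx": -1.2,"dy": 1.4,"dz": 0,"turn": 0,"fingers": 100},
    {"dx": -2.4,"dy": 2.8,"dz": 0,"turn": 0,"fingers": 100},
    {"dx": -2.4,"dy": 2.8,"dz": 0,"turn": 0,"fingers": 100},
    {"dx": -2.4,"dy": 2.8,"dz": 0,"turn": 0,"fingers": 100},
    {"dx": -2.4,"dy": 2.8,"dz": 0,"turn": 0,"fingers": 100},
    {"dx": -2.4,"dy": 2.8,"dz": 0,"turn": 0,"fingers": 100},
    {"dx": -2.4,"dy": 2.8,"dz": 0,"turn": 0,"fingers": 100},
    {"dx": -2.4,"dy": 2.8,"dz": 0,"turn": 0,"fingers": 100},
    {"dx": -2.4,"dy": 2.8,"dz": 0,"turn": 0,"fingers": 100},
    {"dx": -2.4,"dy": 2.8,"dz": 0,"turn": 0,"fingers": 100},
    {"dx": -2.4,"dy": 2.8,"dz": 0,"turn": 0,"fingers": 100},
    {"dx": -2.4,"dy": 2.8,"dz": 0,"turn": 0,"fingers": 100},
  ],
)

```text
t: 1.15
tcp_pos: [0.3983, 0.142, 0.2994]
orientation: [2.548, 1.834, -0.008]
contact_force: [0.3, 0.7, 1.0]
finger_gap: 0.996
```

>>> send_rows(
  commands=[
    {"dx": -2.4,"dy": 2.4,"dz": 0,"turn": 0,"fingers": 100},
    {"dx": -2.4,"dy": 2.4,"dz": 0,"turn": 0,"fingers": 100},
    {"dx": -2.4,"dy": 2.4,"dz": 0,"turn": 0,"fingers": 100},
    {"dx": -2.2,"dy": 2.2,"dz": 0,"turn": 0,"fingers": 100},
    {"dx": 0,"dy": 0,"dz": 0,"turn": 0.12,"fingers": 100},
    {"dx": 0,"dy": 0,"dz": 0,"turn": 0.12,"fingers": 100},
    {"dx": 0,"dy": 0,"dz": 0,"turn": 0.12,"fingers": 100},
    {"dx": 0,"dy": 0,"dz": 0,"turn": 0.12,"fingers": 100},
    {"dx": 0,"dy": 0,"dz": 0,"turn": 0.12,"fingers": 100},
    {"dx": 0,"dy": 0,"dz": 0,"turn": 0.12,"fingers": 100},
    {"dx": 0,"dy": 0,"dz": 0,"turn": 0.12,"fingers": 100},
    {"dx": 0,"dy": 0,"dz": 0,"turn": 0.12,"fingers": 100},
  ],
)

```text
t: 2.15
tcp_pos: [0.4613, 0.0072, 0.2964]
orientation: [3.112, 0.394, -0.013]
contact_force: [-0.7, -0.3, 0.2]
finger_gap: 0.997
```

>>> send_rows(
  commands=[
    {"dx": 0,"dy": 0,"dz": 0,"turn": 0.12,"fingers": 100},
    {"dx": 0,"dy": 0,"dz": 0,"turn": 0.12,"fingers": 100},
    {"dx": 0,"dy": 0,"dz": 0,"turn": 0.12,"fingers": 100},
    {"dx": 0,"dy": 0,"dz": 0,"turn": 0.12,"fingers": 100},
    {"dx": 0,"dy": 0,"dz": 0,"turn": 0.12,"fingers": 100},
    {"dx": 0,"dy": 0,"dz": 0,"turn": 0.12,"fingers": 100},
    {"dx": 0,"dy": 0,"dz": 0,"turn": 0.12,"fingers": 100},
    {"dx": 0,"dy": 0,"dz": 0,"turn": 0.12,"fingers": 100},
    {"dx": 0,"dy": 0,"dz": 0,"turn": 0.12,"fingers": 100},
    {"dx": 0,"dy": 0,"dz": 0,"turn": 0.12,"fingers": 100},
    {"dx": 0,"dy": 0,"dz": 0,"turn": 0.12,"fingers": 100},
    {"dx": 0,"dy": 0,"dz": 0,"turn": 0.12,"fingers": 100},
  ],
)

```text
t: 3.15
tcp_pos: [0.4603, 0.0071, 0.2935]
orientation: [2.54, -1.828, -0.011]
contact_force: [-0.5, 0.3, -0.5]
finger_gap: 1.003
```

```bash
python3 - <<'E'
from h import *
plan(.468,.002,.2,-1.371)
cv2.imwrite('pics/w1.png',cams.get_image('wrist'))
E
```

```text
t 3.15 tcp [0.4603 0.0071 0.2935] a -1.2478 tilt 0.0144 gap 1.003 F [-0.5  0.3 -0.5] j [ 0.02 -0.12 -0.05  1.66 -0.01  2.84]
tool cm [ 0.71 -0.71  9.34] turn 0.1232
```

View pics/w1.png

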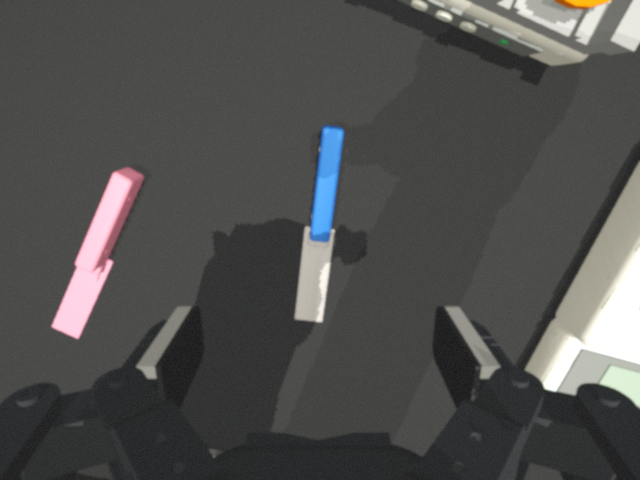

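The wrist view shows the blue handle from (333,128) to (320,240), with the blade down to (310,320). The pink decoy is well to the left. I'll take the handle's position from this view as well.

```bash
python3 - <<'E'
from h import *
o=status.get_obs();W=cam('wrist',o);im=cv2.imread('pics/w1.png')
b=blobs(mask(im[110:260,290:370],[100,120,120],[125,255,255]))[0]+np.array([290,110])
r=cv2.minAreaRect(b);bp=cv2.boxPoints(r);P=np.array([onz(W,p,.028) for p in bp]);print(np.round(P,4).tolist(),r)
c=P.mean(0);print(c)
# triangulate with top-view centre
T=cam('top');print(tri(W,r[0],T,(320.89,287.99)))
plan(.466,.002,.12,-1.371)
E
```

```text
[[0.419, 0.0029, 0.028], [0.5167, 0.0216, 0.028], [0.5203, 0.0033, 0.028], [0.4227, -0.0172, 0.028]] ((326.18463134765625, 183.0230712890625), (22.94642448425293, 115.6003646850586), 7.125016689300537)
[0.46969338 0.0026584  0.028     ]
(array([0.46755399, 0.00133068, 0.00497403]), np.float64(0.0003580770083363374))
t 3.2 tcp [0.4603 0.0071 0.2935] a -1.2571 tilt 0.0143 gap 0.998 F [ 0.6 -0.6 -0.2] j [ 0.02 -0.12 -0.05  1.66 -0.01  2.85]
tool cm [ 0.63 -0.64 17.34] turn 0.1139
```

```bash
python3 - <<'E'
from h import *
plan(.4494,-.0017,.12,-1.371)
E
```

```text
t 3.2 tcp [0.4603 0.0071 0.2935] a -1.2571 tilt 0.0143 gap 0.998 F [ 0.6 -0.6 -0.2] j [ 0.02 -0.12 -0.05  1.66 -0.01  2.85]
tool cm [ 0.47  1.06 17.37] turn 0.1139
```

>>> send_rows(
  commands=[
    {"dx": 0.4,"dy": 1.0,"dz": 1.5,"turn": 0.11,"fingers": 100},
    {"dx": 0,"dy": 0,"dz": 2.5,"turn": 0,"fingers": 100},
    {"dx": 0,"dy": 0,"dz": 2.5,"turn": 0,"fingers": 100},
    {"dx": 0,"dy": 0,"dz": 2.5,"turn": 0,"fingers": 100},
    {"dx": 0,"dy": 0,"dz": 2.5,"turn": 0,"fingers": 100},
    {"dx": 0,"dy": 0,"dz": 2.5,"turn": 0,"fingers": 100},
    {"dx": 0,"dy": 0,"dz": 1.5,"turn": 0,"fingers": 100},
  ],
)

```text
t: 3.78
tcp_pos: [0.4509, -0.0011, 0.1356]
orientation: [2.444, -1.96, -0.001]
contact_force: [0.6, -0.4, 0.1]
finger_gap: 1.003
```

```bash
python3 - <<'E'
from h import *
plan(.4494,-.0017,.078,-1.371)
cv2.imwrite('pics/w2.png',cams.get_image('wrist'))
E
```

```text
t 3.78 tcp [ 0.4509 -0.0011  0.1356] a -1.3518 tilt 0.0086 gap 1.003 F [ 0.6 -0.4  0.1] j [ 0.   -0.14 -0.37  1.35 -0.01  2.92]
tool cm [-0.    0.12  5.76] turn 0.0192
```

View pics/w2.png

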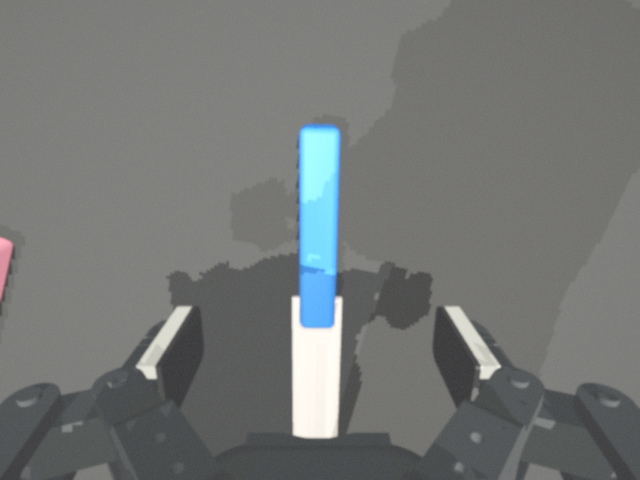

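The handle is centred between the open jaws: columns 300 to 339, rows 126 to 326. I'll get its height and position from the two wrist views.

```bash
python3 - <<'E'
from h import *
o=status.get_obs();W=cam('wrist',o);im=cv2.imread('pics/w2.png')
b=blobs(mask(im[110:340,280:360],[95,100,120],[125,255,255]))[0]+np.array([280,110])
r=cv2.minAreaRect(b);bp=cv2.boxPoints(r);P=np.array([onz(W,p,.028) for p in bp]);print(np.round(P,4).tolist(),r)
print(P.mean(0))
o1=dict(o);o1['tcp_pos']=[0.4603,0.0071,0.2935];o1['orientation']=[2.54,-1.828,-0.011]
W1=cam('wrist',o1);print(tri(W1,(326.18,183.02),W,r[0]))
E
```

```text
[[0.4193, 0.0019, 0.028], [0.5151, 0.0217, 0.028], [0.5189, 0.0043, 0.028], [0.4238, -0.0186, 0.028]] ((318.9999694824219, 224.99998474121094), (41.99999237060547, 201.99996948242188), 0.0)
[0.4692704  0.00231639 0.028     ]
(array([0.4701148 , 0.00242438, 0.01764554]), np.float64(3.0065668426227394e-05))
```

>>> send_rows(
  commands=[
    {"dx": 0,"dy": 0.1,"dz": 1.5,"turn": 0.02,"fingers": 100},
    {"dx": 0,"dy": 0,"dz": 1.5,"turn": 0,"fingers": 100},
    {"dx": 0,"dy": 0,"dz": 1.4,"turn": 0,"fingers": 100},
    {"dx": 0,"dy": 0,"dz": 1.0,"turn": 0,"fingers": 100},
    {"dx": 0,"dy": 0,"dz": 0.5,"turn": 0,"fingers": 100},
    {"dx": 0,"dy": 0,"dz": 0,"turn": 0,"fingers": 100},
  ],
)

```text
t: 4.33
tcp_pos: [0.4483, -0.0017, 0.0731]
orientation: [2.435, -1.968, -0.006]
contact_force: [0.5, -0.8, -0.5]
finger_gap: 1.0
```

```bash
python3 - <<'E'
from h import *
plan(.4494,-.0017,.078,-1.371)
E
```

```text
t 4.33 tcp [ 0.4483 -0.0017  0.0731] a -1.3593 tilt 0.0117 gap 1.0 F [ 0.5 -0.8 -0.5] j [-0.   -0.11 -0.47  1.22 -0.01  2.93]
tool cm [ 0.03 -0.11 -0.49] turn 0.0117
```

>>> send_rows(
  commands=[
    {"dx": 0,"dy": 0,"dz": -0.6,"turn": 0.01,"fingers": 100},
    {"dx": 0,"dy": 0,"dz": 0,"turn": 0,"fingers": 100},
  ],
)

```text
t: 4.5
tcp_pos: [0.4487, -0.0017, 0.0806]
orientation: [2.425, -1.98, -0.005]
contact_force: [0.3, -0.1, -0.3]
finger_gap: 0.999
```

```bash
python3 - <<'E'
from h import *
plan(.4494,-.0017,.078,-1.371)
E
```

```text
t 4.5 tcp [ 0.4487 -0.0017  0.0806] a -1.369 tilt 0.0113 gap 0.999 F [ 0.3 -0.1 -0.3] j [-0.   -0.12 -0.46  1.24 -0.01  2.94]
tool cm [ 0.02 -0.07  0.26] turn 0.002
```

>>> send_rows(
  commands=[
    {"dx": 0,"dy": 0,"dz": 0,"turn": 0,"fingers": 0},
    {"dx": 0,"dy": 0,"dz": 0,"turn": 0,"fingers": 0},
    {"dx": 0,"dy": 0,"dz": 0,"turn": 0,"fingers": 0},
    {"dx": 0,"dy": 0,"dz": 0,"turn": 0,"fingers": 0},
    {"dx": 0,"dy": 0,"dz": 0,"turn": 0,"fingers": 0},
    {"dx": 0,"dy": 0,"dz": 0,"turn": 0,"fingers": 0},
    {"dx": 0,"dy": 0,"dz": 0,"turn": 0,"fingers": 0},
    {"dx": 0,"dy": 0,"dz": 0,"turn": 0,"fingers": 0},
    {"dx": 0,"dy": 0,"dz": 0,"turn": 0,"fingers": 0},
    {"dx": 0,"dy": 0,"dz": 0,"turn": 0,"fingers": 0},
  ],
)

```text
t: 5.33
tcp_pos: [0.4505, -0.0016, 0.0843]
orientation: [2.429, -1.981, 0.001]
contact_force: [-0.2, -0.2, 0.8]
finger_gap: 0.19
```

```bash
python3 - <<'E'
from h import *
plan(.4494,-.0017,.078,-1.371)
o=status.get_obs();print(R.from_rotvec(o['orientation']).as_matrix().round(4))
E
```

```text
t 5.33 tcp [ 0.4505 -0.0016  0.0843] a -1.3684 tilt 0.0073 gap 0.19 F [-0.2 -0.2  0.8] j [-0.   -0.12 -0.45  1.24 -0.01  2.94]
tool cm [-0.02  0.1   0.63] turn 0.0026
[[ 0.2011 -0.9796 -0.0041]
 [-0.9796 -0.201  -0.0061]
 [ 0.0051  0.0052 -1.    ]]
```

```bash
python3 - <<'E'
from h import *
for i in range(2):
    im=cams.get_image('side');plan(.4494,-.0017,.078,-1.371)
cv2.imwrite('pics/s2.png',cv2.resize(im[200:330,190:350],None,fx=5,fy=4.6))
im=cams.get_image('top');cv2.imwrite('pics/t2.png',im)
E
```

```text
t 5.38 tcp [ 0.4505 -0.0016  0.0843] a -1.3684 tilt 0.0073 gap 0.195 F [-0.   0.   0.1] j [-0.   -0.12 -0.45  1.24 -0.01  2.94]
tool cm [-0.02  0.11  0.63] turn 0.0026
t 5.43 tcp [ 0.4505 -0.0016  0.0843] a -1.3684 tilt 0.0073 gap 0.192 F [ 0.2 -0.   1. ] j [-0.   -0.12 -0.45  1.24 -0.01  2.94]
tool cm [-0.02  0.1   0.63] turn 0.0026
```

View pics/s2.png

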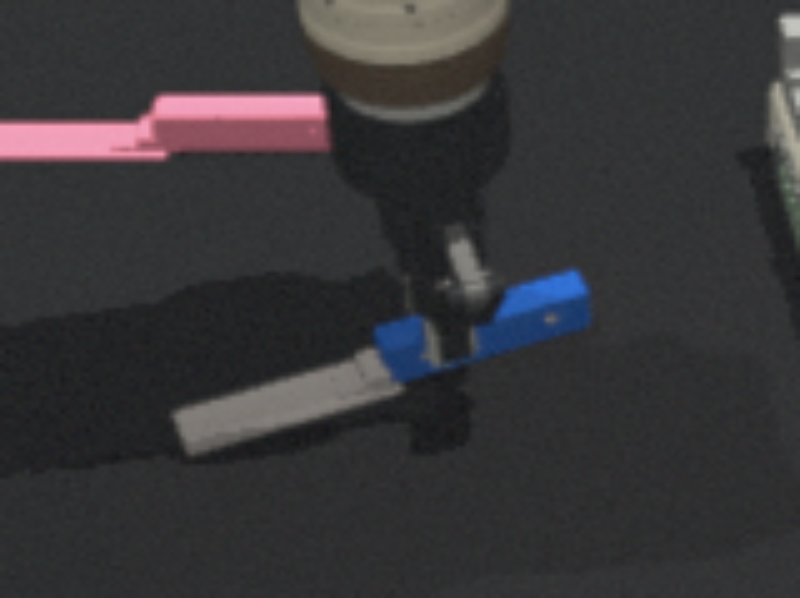

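>>> send_rows(
  commands=[
    {"dx": 0,"dy": 0,"dz": -0.5,"turn": 0,"fingers": 0},
    {"dx": 0,"dy": 0,"dz": -1,"turn": 0,"fingers": 0},
    {"dx": 0,"dy": 0,"dz": -2,"turn": 0,"fingers": 0},
    {"dx": 0,"dy": 0,"dz": -2,"turn": 0,"fingers": 0},
    {"dx": 0,"dy": 0,"dz": -2,"turn": 0,"fingers": 0},
    {"dx": 0,"dy": 0,"dz": -2,"turn": 0,"fingers": 0},
    {"dx": 0,"dy": 0,"dz": -2,"turn": 0,"fingers": 0},
    {"dx": 0,"dy": 0,"dz": -1,"turn": 0,"fingers": 0},
    {"dx": 0,"dy": 0,"dz": 0,"turn": 0,"fingers": 0},
  ],
)

```text
t: 6.23
tcp_pos: [0.4491, -0.0008, 0.2177]
orientation: [2.427, -1.979, -0.004]
contact_force: [1.2, -0.4, -1.8]
finger_gap: 0.189
```

```bash
python3 - <<'E'
from h import *
im=cams.get_image('side');cv2.imwrite('pics/s3.png',im)
im=cams.get_image('wrist');cv2.imwrite('pics/w3.png',im)
# target: dish (.6625,-.0955); handle grip point lifter x=20 -> 95 mm behind along (1,-.045); pre-insert 115mm further back
plan(.6625-.095-.115,-.0955+.21*.045,.19,1.526)
E
```

```text
t 6.33 tcp [ 0.4486 -0.0008  0.2154] a -1.3683 tilt 0.0121 gap 0.197 F [-0.2  0.2 -1.2] j [ 0.   -0.16 -0.24  1.51 -0.01  2.94]
tool cm [8.42 1.31 2.59] turn -2.8943
```

View pics/w3.png

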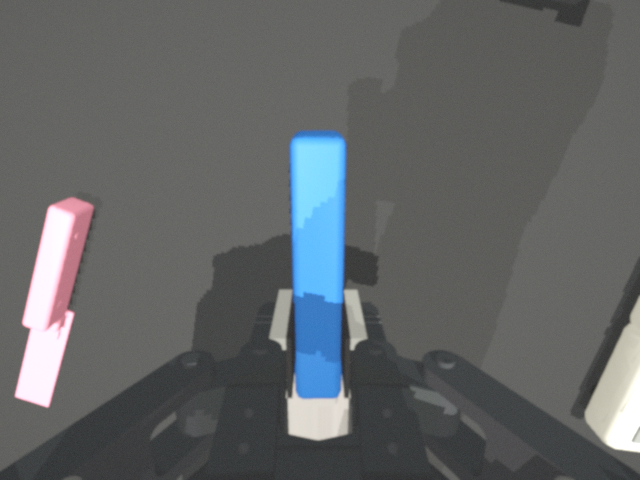

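View pics/s3.png

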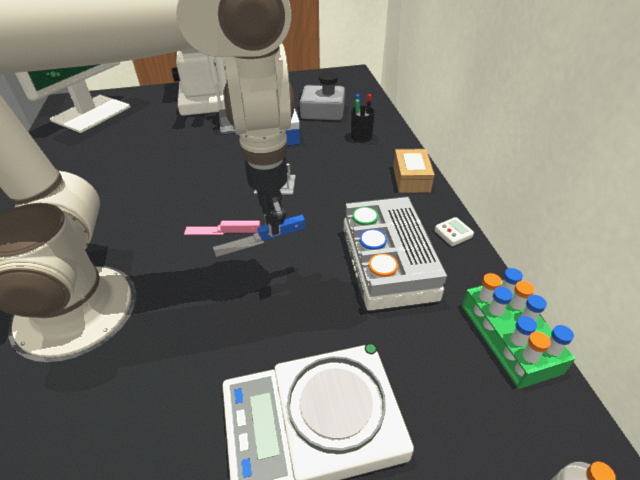

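>>> send_rows(
  commands=[
    {"dx": 0,"dy": 0,"dz": 0,"turn": -0.12,"fingers": 0},
    {"dx": 0,"dy": 0,"dz": 0,"turn": -0.12,"fingers": 0},
    {"dx": 0,"dy": 0,"dz": 0,"turn": -0.12,"fingers": 0},
    {"dx": 0,"dy": 0,"dz": 0,"turn": -0.12,"fingers": 0},
    {"dx": 0,"dy": 0,"dz": 0,"turn": -0.12,"fingers": 0},
    {"dx": 0,"dy": 0,"dz": 0,"turn": -0.12,"fingers": 0},
    {"dx": 0,"dy": 0,"dz": 0,"turn": -0.12,"fingers": 0},
    {"dx": 0,"dy": 0,"dz": 0,"turn": -0.12,"fingers": 0},
    {"dx": 0,"dy": 0,"dz": 0,"turn": -0.12,"fingers": 0},
    {"dx": 0,"dy": 0,"dz": 0,"turn": -0.12,"fingers": 0},
    {"dx": 0,"dy": 0,"dz": 0,"turn": -0.12,"fingers": 0},
    {"dx": 0,"dy": 0,"dz": 0,"turn": -0.12,"fingers": 0},
  ],
)

```text
t: 7.33
tcp_pos: [0.4421, -0.0009, 0.1957]
orientation: [3.131, 0.197, -0.06]
contact_force: [0.4, 0.1, -1.1]
finger_gap: 0.194
```

>>> send_rows(
  commands=[
    {"dx": 0,"dy": 0,"dz": 0,"turn": -0.12,"fingers": 0},
    {"dx": 0,"dy": 0,"dz": 0,"turn": -0.12,"fingers": 0},
    {"dx": 0,"dy": 0,"dz": 0,"turn": -0.12,"fingers": 0},
    {"dx": 0,"dy": 0,"dz": 0,"turn": -0.12,"fingers": 0},
    {"dx": 0,"dy": 0,"dz": 0,"turn": -0.12,"fingers": 0},
    {"dx": 0,"dy": 0,"dz": 0,"turn": -0.12,"fingers": 0},
    {"dx": 0,"dy": 0,"dz": 0,"turn": -0.12,"fingers": 0},
    {"dx": 0,"dy": 0,"dz": 0,"turn": -0.12,"fingers": 0},
    {"dx": 0,"dy": 0,"dz": 0,"turn": -0.12,"fingers": 0},
    {"dx": 0,"dy": 0,"dz": 0,"turn": -0.12,"fingers": 0},
    {"dx": 0,"dy": 0,"dz": 0,"turn": -0.12,"fingers": 0},
    {"dx": 0,"dy": 0,"dz": 0,"turn": -0.06,"fingers": 0},
  ],
)

```text
t: 8.33
tcp_pos: [0.4344, -0.001, 0.1748]
orientation: [-2.194, -2.186, 0.082]
contact_force: [0.7, 0.1, -1.4]
finger_gap: 0.193
```

```bash
python3 - <<'E'
from h import *
plan(.6625-.095-.115,-.0955+.21*.045,.19,1.526)
E
```

```text
t 8.33 tcp [ 0.4344 -0.001   0.1748] a 1.5675 tilt 0.0685 gap 0.193 F [ 0.7  0.1 -1.4] j [ 0.   -0.14 -0.3   1.48 -0.01  0.  ]
tool cm [-8.51  1.74 -1.58] turn 0.0415
```

```bash
python3 - <<'E'
from h import *
for t,v in ((0,[2.56,1.82,-.002]),(1.15,[2.548,1.834,-.008]),(2.15,[3.112,.394,-.013]),(3.15,[2.54,-1.828,-.011]),(3.78,[2.444,-1.96,-.001]),(4.33,[2.435,-1.968,-.006]),(4.5,[2.425,-1.98,-.005]),(5.33,[2.429,-1.981,.001]),(6.23,[2.427,-1.979,-.004]),(7.33,[3.131,.197,-.06]),(8.33,[-2.194,-2.186,.082])):
    print(t,R.from_rotvec(v).as_matrix()[:,2].round(4))
o=status.get_obs();print(o['joint_pos'],o['effort'],o['qvel'])
im=cams.get_image('side');cv2.imwrite('pics/s4.png',im)
im=cams.get_image('top');cv2.imwrite('pics/t4.png',im)
plan(0,0,0)
E
```

```text
0 [-7.0e-04 -1.2e-03 -1.0e+00]
1.15 [-0.0029 -0.0047 -1.    ]
2.15 [-0.0076 -0.0057 -1.    ]
3.15 [-0.0128 -0.0058 -0.9999]
3.78 [-0.006  -0.0064 -1.    ]
4.33 [-0.0097 -0.0059 -0.9999]
4.5 [-0.0094 -0.0064 -0.9999]
5.33 [-0.0041 -0.006  -1.    ]
6.23 [-0.0083 -0.0061 -0.9999]
7.33 [-0.0379 -0.0062 -0.9993]
8.33 [-0.0681 -0.0066 -0.9977]
[ 7.54544594e-04 -1.41860325e-01 -2.98350352e-01  1.48256463e+00
 -6.27583278e-03  4.52546267e-03] [ 2.82125977e-03 -3.79227877e+01  4.70684552e+01  8.40927679e-01
 -2.38101947e-02  2.88757905e-01] [-1.30312848e-04  9.63374832e-03 -3.37035734e-02 -9.95688582e-03
  1.99474096e-03 -7.01791540e-01]
t 8.43 tcp [ 0.4343 -0.001   0.1748] a 1.5615 tilt 0.0688 gap 0.194 F [ 0.5  0.5 -1.1] j [ 0.   -0.14 -0.3   1.48 -0.01  0.01]
tool cm [ -0.18 -42.13  20.41] turn None
```

View pics/s4.png

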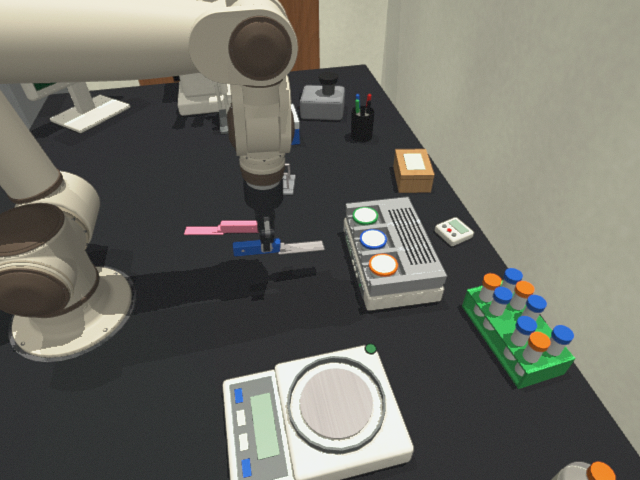

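View pics/t4.png

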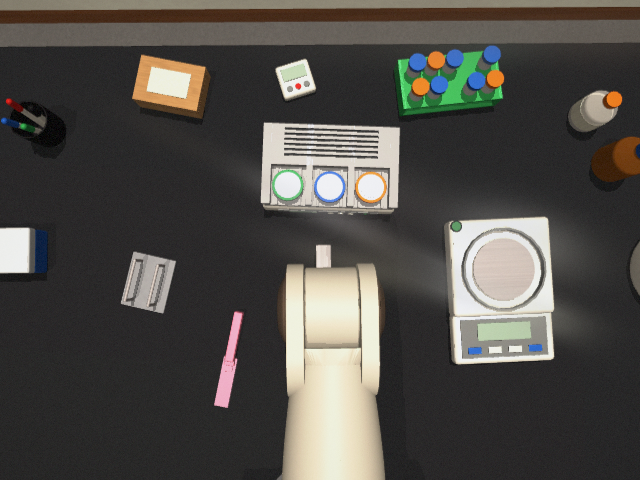

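The turn let the tool sag: it's pitched about 4°, tip down. I'll check how it drifts before correcting it.

>>> send_rows(
  commands=[
    {"dx": 0,"dy": 0,"dz": 0,"turn": 0,"fingers": 0},
    {"dx": 0,"dy": 0,"dz": 0,"turn": 0,"fingers": 0},
    {"dx": 0,"dy": 0,"dz": 0,"turn": 0,"fingers": 0},
    {"dx": 0,"dy": 0,"dz": 0,"turn": 0,"fingers": 0},
  ],
)

```text
t: 8.77
tcp_pos: [0.4334, -0.001, 0.1726]
orientation: [-2.207, -2.169, 0.086]
contact_force: [-0.7, -1.0, -0.8]
finger_gap: 0.194
```

```bash
cat >> h.py <<'E'
def st():
    o=status.get_obs();A=R.from_rotvec(o['orientation']).as_matrix()
    print('t',round(o['t'],2),'tcp',np.round(o['tcp_pos'],4),'a',round(np.arctan2(A[1,0],A[0,0]),4),'toolz',A[:,2].round(4),'j',np.round(o['joint_pos'],4),'eff',np.round(o['effort'],2),'F',np.round(o['contact_force'],1))
E
python3 -c "
from h import *
st()"
```

```text
t 8.77 tcp [ 0.4334 -0.001   0.1726] a 1.5533 toolz [-0.0717 -0.0063 -0.9974] j [ 7.0000e-04 -1.4050e-01 -3.0170e-01  1.4814e+00 -6.2000e-03  1.8600e-02] eff [-0.000e+00 -3.780e+01  4.678e+01  8.500e-01 -2.000e-02 -1.000e-02] F [-0.7 -1.  -0.8]
```

>>> send_rows(
  commands=[
    {"dx": 0,"dy": 0,"dz": -2,"turn": 0,"fingers": 0},
    {"dx": 0,"dy": 0,"dz": -2,"turn": 0,"fingers": 0},
    {"dx": 0,"dy": 0,"dz": -2,"turn": 0,"fingers": 0},
    {"dx": 0,"dy": 0,"dz": -2,"turn": 0,"fingers": 0},
  ],
)

```text
t: 9.1
tcp_pos: [0.4373, -0.0005, 0.2503]
orientation: [-2.207, -2.16, 0.095]
contact_force: [0.7, -0.3, -1.5]
finger_gap: 0.19
```

```bash
python3 -c "
from h import *
st()"
```

```text
t 9.1 tcp [ 0.4373 -0.0005  0.2503] a 1.5496 toolz [-0.0801 -0.0063 -0.9968] j [ 0.0018 -0.1272 -0.1406  1.6376 -0.0062  0.0236] eff [-3.000e-02 -3.944e+01  4.342e+01 -1.500e-01 -2.000e-02 -2.000e-02] F [ 0.7 -0.3 -1.5]
```

>>> send_rows(
  commands=[
    {"dx": 0,"dy": 0,"dz": 2,"turn": 0,"fingers": 0},
    {"dx": 0,"dy": 0,"dz": 2,"turn": 0,"fingers": 0},
    {"dx": 0,"dy": 0,"dz": 2,"turn": 0,"fingers": 0},
    {"dx": 0,"dy": 0,"dz": 2,"turn": 0,"fingers": 0},
  ],
)

```text
t: 9.43
tcp_pos: [0.4357, -0.001, 0.178]
orientation: [-2.22, -2.165, 0.077]
contact_force: [-1.1, -0.5, -1.5]
finger_gap: 0.193
```

```bash
python3 -c "
from h import *
st()"
```

```text
t 9.43 tcp [ 0.4357 -0.001   0.178 ] a 1.5458 toolz [-0.0633 -0.0063 -0.998 ] j [ 8.0000e-04 -1.4350e-01 -2.9350e-01  1.4842e+00 -6.3000e-03  2.6200e-02] eff [ 3.000e-02 -3.869e+01  5.002e+01  2.210e+00 -2.000e-02 -1.000e-02] F [-1.1 -0.5 -1.5]
```

>>> send_rows(
  commands=[
    {"dx": 0,"dy": 0,"dz": -2,"turn": 0,"fingers": 0},
    {"dx": 0,"dy": 0,"dz": -2,"turn": 0,"fingers": 0},
    {"dx": 0,"dy": 0,"dz": -2,"turn": 0,"fingers": 0},
    {"dx": 0,"dy": 0,"dz": -2,"turn": 0,"fingers": 0},
    {"dx": 0,"dy": 0,"dz": 4,"turn": 0,"fingers": 0},
    {"dx": 0,"dy": 0,"dz": 4,"turn": 0,"fingers": 0},
  ],
)

```text
t: 9.93
tcp_pos: [0.4365, -0.001, 0.1809]
orientation: [-2.228, -2.161, 0.073]
contact_force: [0.6, -0.5, -3.3]
finger_gap: 0.193
```

```bash
python3 -c "
from h import *
st()"
```

```text
t 9.93 tcp [ 0.4365 -0.001   0.1809] a 1.5402 toolz [-0.0597 -0.0063 -0.9982] j [ 8.0000e-04 -1.4530e-01 -2.8920e-01  1.4867e+00 -6.2000e-03  3.1800e-02] eff [ 7.000e-02 -4.332e+01  5.758e+01  3.980e+00 -2.000e-02 -1.000e-02] F [ 0.6 -0.5 -3.3]
```

>>> send_rows(
  commands=[
    {"dx": 0,"dy": 0,"dz": -2,"turn": 0,"fingers": 0},
    {"dx": 0,"dy": 0,"dz": -2,"turn": 0,"fingers": 0},
    {"dx": 0,"dy": 0,"dz": -2,"turn": 0,"fingers": 0},
    {"dx": 0,"dy": 0,"dz": -2,"turn": 0,"fingers": 0},
    {"dx": 0,"dy": 0,"dz": 2,"turn": 0,"fingers": 0},
    {"dx": 0,"dy": 0,"dz": 0,"turn": 0,"fingers": 0},
    {"dx": 0,"dy": 0,"dz": 2,"turn": 0,"fingers": 0},
    {"dx": 0,"dy": 0,"dz": 0,"turn": 0,"fingers": 0},
    {"dx": 0,"dy": 0,"dz": 2,"turn": 0,"fingers": 0},
    {"dx": 0,"dy": 0,"dz": 0,"turn": 0,"fingers": 0},
    {"dx": 0,"dy": 0,"dz": 2,"turn": 0,"fingers": 0},
    {"dx": 0,"dy": 0,"dz": 0,"turn": 0,"fingers": 0},
  ],
)

```text
t: 10.93
tcp_pos: [0.429, -0.001, 0.1729]
orientation: [-2.226, -2.141, 0.096]
contact_force: [-0.7, -0.3, -3.1]
finger_gap: 0.191
```

```bash
python3 -c "
from h import *
st()"
```

```text
t 10.93 tcp [ 0.429  -0.001   0.1729] a 1.5322 toolz [-0.0802 -0.0063 -0.9968] j [ 8.0000e-04 -1.4410e-01 -3.0470e-01  1.4905e+00 -6.2000e-03  4.0000e-02] eff [-1.000e-02 -4.085e+01  4.960e+01 -3.300e-01 -3.000e-02 -1.000e-02] F [-0.7 -0.3 -3.1]
```

>>> send_rows(
  commands=[
    {"dx": 0,"dy": 0,"dz": -4,"turn": 0,"fingers": 0},
    {"dx": 0,"dy": 0,"dz": 0,"turn": 0,"fingers": 0},
    {"dx": 0,"dy": 0,"dz": -4,"turn": 0,"fingers": 0},
    {"dx": 0,"dy": 0,"dz": 0,"turn": 0,"fingers": 0},
  ],
)

```text
t: 11.27
tcp_pos: [0.4325, -0.0005, 0.2526]
orientation: [-2.224, -2.137, 0.103]
contact_force: [0.8, -0.1, 0.2]
finger_gap: 0.192
```

```bash
python3 -c "
from h import *
st()"
```

```text
t 11.27 tcp [ 0.4325 -0.0005  0.2526] a 1.5315 toolz [-0.0863 -0.0063 -0.9962] j [ 0.0019 -0.1333 -0.142   1.6485 -0.0062  0.0419] eff [ 1.000e-02 -3.092e+01  4.128e+01  2.400e+00 -2.000e-02  0.000e+00] F [ 0.8 -0.1  0.2]
```

>>> send_rows(
  commands=[
    {"dx": 0,"dy": 0,"dz": 0.8,"turn": 0,"fingers": 0},
    {"dx": 0,"dy": 0,"dz": 0.8,"turn": 0,"fingers": 0},
    {"dx": 0,"dy": 0,"dz": 0.8,"turn": 0,"fingers": 0},
    {"dx": 0,"dy": 0,"dz": 0.8,"turn": 0,"fingers": 0},
    {"dx": 0,"dy": 0,"dz": 0.8,"turn": 0,"fingers": 0},
    {"dx": 0,"dy": 0,"dz": 0.8,"turn": 0,"fingers": 0},
    {"dx": 0,"dy": 0,"dz": 0.8,"turn": 0,"fingers": 0},
    {"dx": 0,"dy": 0,"dz": 0.8,"turn": 0,"fingers": 0},
  ],
)

```text
t: 11.93
tcp_pos: [0.4282, -0.0009, 0.1888]
orientation: [-2.229, -2.141, 0.094]
contact_force: [-0.1, -0.5, -1.9]
finger_gap: 0.189
```

```bash
python3 -c "
from h import *
st()"
```

```text
t 11.93 tcp [ 0.4282 -0.0009  0.1888] a 1.5309 toolz [-0.0787 -0.0063 -0.9969] j [ 1.0000e-03 -1.5010e-01 -2.7920e-01  1.5205e+00 -6.2000e-03  4.1500e-02] eff [ 1.000e-02 -3.742e+01  4.806e+01  1.510e+00 -2.000e-02  0.000e+00] F [-0.1 -0.5 -1.9]
```

>>> send_rows(
  commands=[
    {"dx": -2.1,"dy": 0.8,"dz": 0,"turn": 0,"fingers": 0},
    {"dx": -2.1,"dy": 0.8,"dz": 0,"turn": 0,"fingers": 0},
    {"dx": -2.1,"dy": 0.8,"dz": 0,"turn": 0,"fingers": 0},
    {"dx": -2.1,"dy": 0.8,"dz": 0,"turn": 0,"fingers": 0},
  ],
)

```text
t: 12.27
tcp_pos: [0.4551, -0.0858, 0.1816]
orientation: [-2.219, -2.144, 0.099]
contact_force: [0.7, 1.1, -1.4]
finger_gap: 0.189
```

```bash
python3 -c "
from h import *
st();plan(.465,-.087,.10,1.526)"
```

```text
t 12.27 tcp [ 0.4551 -0.0858  0.1816] a 1.537 toolz [-0.0841 -0.0052 -0.9964] j [-0.1771 -0.0621 -0.2128  1.5021 -0.0199 -0.1421] eff [  3.78 -45.58  44.67   1.31  -0.05   0.85] F [ 0.7  1.1 -1.4]
t 12.27 tcp [ 0.4551 -0.0858  0.1816] a 1.537 tilt 0.0844 gap 0.189 F [ 0.7  1.1 -1.4] j [-0.18 -0.06 -0.21  1.5  -0.02 -0.14]
tool cm [-0.03  1.68  8.05] turn 0.011
```

>>> send_rows(
  commands=[
    {"dx": 0,"dy": 0.4,"dz": 1.8,"turn": 0.01,"fingers": 0},
    {"dx": 0,"dy": 0.4,"dz": 1.8,"turn": 0,"fingers": 0},
    {"dx": 0,"dy": 0.4,"dz": 1.8,"turn": 0,"fingers": 0},
    {"dx": 0,"dy": 0.4,"dz": 1.8,"turn": 0,"fingers": 0},
  ],
)

```text
t: 12.6
tcp_pos: [0.4671, -0.0916, 0.1065]
orientation: [-2.239, -2.13, 0.096]
contact_force: [-0.1, 0.7, -0.7]
finger_gap: 0.196
```

```bash
python3 -c "
from h import *
st();plan(.465,-.087,.09,1.526)"
```

```text
t 12.6 tcp [ 0.4671 -0.0916  0.1065] a 1.5212 toolz [-0.0793 -0.0065 -0.9968] j [-0.1843 -0.0075 -0.3059  1.3493 -0.021  -0.1336] eff [-2.300e-01 -4.740e+01  4.727e+01  2.290e+00 -9.000e-02 -1.000e-02] F [-0.1  0.7 -0.7]
t 12.6 tcp [ 0.4671 -0.0916  0.1065] a 1.5212 tilt 0.0797 gap 0.196 F [-0.1  0.7 -0.7] j [-0.18 -0.01 -0.31  1.35 -0.02 -0.13]
tool cm [ 0.47 -0.1   1.65] turn -0.0048
```

>>> send_rows(
  commands=[
    {"dx": 0.4,"dy": 0,"dz": 0.8,"turn": 0,"fingers": 0},
    {"dx": 0,"dy": 0,"dz": 0.4,"turn": 0,"fingers": 0},
    {"dx": 0,"dy": 0,"dz": 0.3,"turn": 0,"fingers": 0},
    {"dx": 0,"dy": 0,"dz": 0.3,"turn": 0,"fingers": 0},
  ],
)

```text
t: 12.93
tcp_pos: [0.464, -0.0871, 0.0842]
orientation: [-2.236, -2.127, 0.1]
contact_force: [-2.7, -0.3, 4.7]
finger_gap: 0.192
```

```bash
python3 -c "
from h import *
st();plan(.465,-.087,.09,1.526)"
```

```text
t 12.93 tcp [ 0.464  -0.0871  0.0842] a 1.521 toolz [-0.0839 -0.0056 -0.9965] j [-1.7640e-01  1.1000e-03 -3.4180e-01  1.3096e+00 -2.0200e-02 -1.2540e-01] eff [ 8.000e-02 -4.228e+01  4.348e+01  3.300e-01 -4.000e-02  3.000e-02] F [-2.7 -0.3  4.7]
t 12.93 tcp [ 0.464  -0.0871  0.0842] a 1.521 tilt 0.0841 gap 0.192 F [-2.7 -0.3  4.7] j [-0.18  0.   -0.34  1.31 -0.02 -0.13]
tool cm [ 0.01  0.05 -0.59] turn -0.005
```

>>> send_rows(
  commands=[
    {"dx": 0,"dy": 0,"dz": 0,"turn": 0,"fingers": 100},
    {"dx": 0,"dy": 0,"dz": 0,"turn": 0,"fingers": 100},
    {"dx": 0,"dy": 0,"dz": 0,"turn": 0,"fingers": 100},
    {"dx": 0,"dy": 0,"dz": 0,"turn": 0,"fingers": 100},
    {"dx": 0,"dy": 0,"dz": 0,"turn": 0,"fingers": 100},
    {"dx": 0,"dy": 0,"dz": 0,"turn": 0,"fingers": 100},
    {"dx": 0,"dy": 0,"dz": -2,"turn": 0,"fingers": 100},
    {"dx": 0,"dy": 0,"dz": -2,"turn": 0,"fingers": 100},
  ],
)

```text
t: 13.6
tcp_pos: [0.4664, -0.0864, 0.1241]
orientation: [-2.234, -2.126, 0.102]
contact_force: [0.4, 0.1, 0.7]
finger_gap: 0.997
```

```bash
python3 -c "
from h import *
st()
cv2.imwrite('pics/s5.png',cams.get_image('side'))"
```

```text
t 13.6 tcp [ 0.4664 -0.0864  0.1241] a 1.5217 toolz [-0.0858 -0.0053 -0.9963] j [-0.1742 -0.0147 -0.2787  1.3904 -0.0201 -0.1238] eff [-9.000e-02 -4.254e+01  4.112e+01 -2.900e-01 -6.000e-02 -2.000e-02] F [0.4 0.1 0.7]
```

View pics/s5.png

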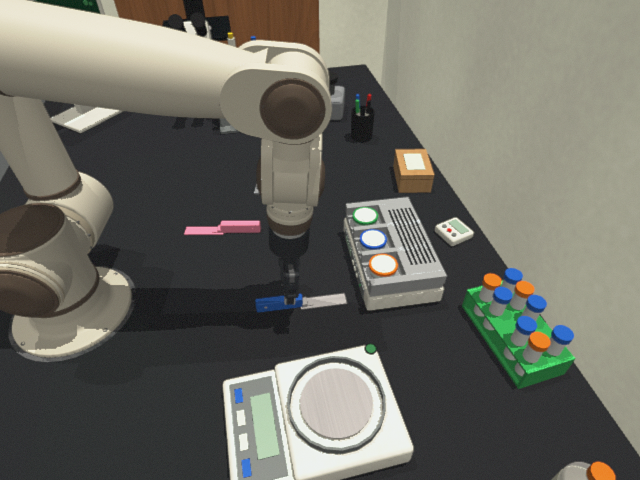

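Lifter flat on the bench, blade pointing at the bay, from handle (265,303) to tip (345,298) in the side view. Before regripping, I'll press the closed fingertips lightly on clear bench to straighten the tool.

>>> send_rows(
  commands=[
    {"dx": 2.7,"dy": 0,"dz": 0,"turn": 0,"fingers": 0},
    {"dx": 2.7,"dy": 0,"dz": 0,"turn": 0,"fingers": 0},
    {"dx": 2.7,"dy": 0,"dz": 0,"turn": 0,"fingers": 0},
    {"dx": 0,"dy": 0,"dz": 0,"turn": 0,"fingers": 0},
    {"dx": 0,"dy": 0,"dz": 1.2,"turn": 0,"fingers": 0},
    {"dx": 0,"dy": 0,"dz": 1.2,"turn": 0,"fingers": 0},
    {"dx": 0,"dy": 0,"dz": 1.2,"turn": 0,"fingers": 0},
    {"dx": 0,"dy": 0,"dz": 0.6,"turn": 0,"fingers": 0},
  ],
)

```text
t: 14.32
tcp_pos: [0.4709, -0.0046, 0.0852]
orientation: [-2.245, -2.131, 0.089]
contact_force: [-0.5, -0.2, -0.6]
finger_gap: -0.002
```

```bash
python3 -c "
from h import *
st()"
```

```text
t 14.32 tcp [ 0.4709 -0.0046  0.0852] a 1.5189 toolz [-0.073  -0.0068 -0.9973] j [-0.0066 -0.0099 -0.3502  1.3035 -0.0073  0.046 ] eff [ 5.000e-01 -4.528e+01  4.638e+01  8.700e-01 -0.000e+00  2.000e-02] F [-0.5 -0.2 -0.6]
```

>>> send_rows(
  commands=[
    {"dx": 0,"dy": 0,"dz": 0.3,"turn": 0,"fingers": 0},
    {"dx": 0,"dy": 0,"dz": 0.3,"turn": 0,"fingers": 0},
  ],
)

```text
t: 14.48
tcp_pos: [0.4691, -0.0059, 0.0763]
orientation: [-2.245, -2.127, 0.093]
contact_force: [-0.0, 0.7, -0.0]
finger_gap: 0.003
```

```bash
python3 -c "
from h import *
st()"
```

```text
t 14.48 tcp [ 0.4691 -0.0059  0.0763] a 1.5173 toolz [-0.0764 -0.0069 -0.9971] j [-0.0091 -0.0051 -0.3634  1.2888 -0.0076  0.0451] eff [ 2.100e-01 -4.389e+01  4.423e+01  9.700e-01 -2.000e-02  0.000e+00] F [-0.   0.7 -0. ]
```

Now press.

>>> send_rows(
  commands=[
    {"dx": 0,"dy": 0,"dz": 0.5,"turn": 0,"fingers": 0},
    {"dx": 0,"dy": 0,"dz": 0.5,"turn": 0,"fingers": 0},
    {"dx": 0,"dy": 0,"dz": 0.5,"turn": 0,"fingers": 0},
  ],
)

```text
t: 14.73
tcp_pos: [0.4688, -0.0064, 0.0723]
orientation: [-2.248, -2.127, 0.085]
contact_force: [-22.9, 2.7, 55.2]
finger_gap: -0.0
```

```bash
python3 -c "
from h import *
st()"
```

```text
t 14.73 tcp [ 0.4688 -0.0064  0.0723] a 1.5158 toolz [-0.0713 -0.0046 -0.9974] j [-0.0112 -0.0075 -0.3735  1.2761 -0.0054  0.0442] eff [-1.110e+00 -2.150e+01  3.192e+01 -1.021e+01 -6.300e-01  1.000e-02] F [-22.9   2.7  55.2]
```

>>> send_rows(
  commands=[
    {"dx": 0,"dy": -0.5,"dz": 0.2,"turn": 0,"fingers": 0},
    {"dx": 0,"dy": -0.5,"dz": 0.2,"turn": 0,"fingers": 0},
  ],
)

```text
t: 14.9
tcp_pos: [0.4606, -0.0063, 0.0732]
orientation: [-2.252, -2.129, 0.077]
contact_force: [0.1, -0.4, 0.4]
finger_gap: 0.002
```

```bash
python3 -c "
from h import *
st()"
```

```text
t 14.9 tcp [ 0.4606 -0.0063  0.0732] a 1.5149 toolz [-0.0642 -0.0043 -0.9979] j [-0.0114 -0.0338 -0.3972  1.2716 -0.0051  0.0449] eff [ 9.000e-02 -4.174e+01  4.584e+01  1.080e+00  1.000e-02 -0.000e+00] F [ 0.1 -0.4  0.4]
```

>>> send_rows(
  commands=[
    {"dx": 0,"dy": -0.5,"dz": 0.5,"turn": 0,"fingers": 0},
    {"dx": 0,"dy": -0.7,"dz": 0.5,"turn": 0,"fingers": 0},
    {"dx": 0,"dy": -0.7,"dz": 0.5,"turn": 0,"fingers": 0},
  ],
)

```text
t: 15.15
tcp_pos: [0.4555, -0.0062, 0.0725]
orientation: [-2.276, -2.149, 0.031]
contact_force: [14.6, -0.8, 22.7]
finger_gap: 0.002
```

```bash
python3 -c "
from h import *
st()"
```

```text
t 15.15 tcp [ 0.4555 -0.0062  0.0725] a 1.5135 toolz [-0.0225 -0.0051 -0.9997] j [-0.011  -0.0822 -0.4434  1.2321 -0.0054  0.0464] eff [ 1.300e-01 -2.490e+01  2.753e+01  6.260e+00  1.400e-01 -1.000e-02] F [14.6 -0.8 22.7]
```

>>> send_rows(
  commands=[
    {"dx": 0,"dy": -0.7,"dz": 0.4,"turn": 0,"fingers": 0},
    {"dx": 0,"dy": -0.7,"dz": 0.4,"turn": 0,"fingers": 0},
  ],
)

```text
t: 15.32
tcp_pos: [0.4506, -0.006, 0.0725]
orientation: [2.28, 2.151, -0.001]
contact_force: [11.9, -0.1, 18.2]
finger_gap: -0.0
```

```bash
python3 -c "
from h import *
st()"
```

```text
t 15.32 tcp [ 0.4506 -0.006   0.0725] a 1.5126 toolz [ 0.0042 -0.0058 -1.    ] j [-0.0106 -0.1181 -0.476   1.2086 -0.0058  0.0476] eff [ 1.100e-01 -2.559e+01  3.008e+01  5.250e+00  1.000e-01 -2.000e-02] F [11.9 -0.1 18.2]
```

>>> send_rows(
  commands=[
    {"dx": 0,"dy": 0,"dz": -2,"turn": 0,"fingers": 100},
    {"dx": 0,"dy": 0,"dz": -2.5,"turn": 0,"fingers": 100},
    {"dx": -2.7,"dy": 0.4,"dz": -1,"turn": 0,"fingers": 100},
    {"dx": -2.7,"dy": 0.2,"dz": 0,"turn": 0,"fingers": 100},
    {"dx": -2.6,"dy": 0.2,"dz": 0,"turn": 0,"fingers": 100},
  ],
)

```text
t: 15.73
tcp_pos: [0.4543, -0.0858, 0.1313]
orientation: [2.27, 2.154, 0.007]
contact_force: [1.2, 1.3, -0.5]
finger_gap: 0.706
```

```bash
python3 -c "
from h import *
st()
W=cam('wrist');im=cams.get_image('wrist');cv2.imwrite('pics/w6.png',im)
b=blobs(mask(im,[95,100,110],[125,255,255]))[0]
r=cv2.minAreaRect(b);bp=cv2.boxPoints(r);P=np.array([onz(W,p,.028) for p in bp]);print(np.round(P,4).tolist(),r);print(P.mean(0))
"
```

```text
t 15.73 tcp [ 0.4543 -0.0858  0.1313] a 1.5181 toolz [ 0.0116 -0.006  -0.9999] j [-0.185  -0.1304 -0.3711  1.3176 -0.0038 -0.1324] eff [ 5.800e+00 -4.091e+01  4.627e+01  3.100e-01 -2.000e-02  1.180e+00] F [ 1.2  1.3 -0.5]
[[0.387, -0.0929, 0.028], [0.388, -0.0753, 0.028], [0.4877, -0.0791, 0.028], [0.4866, -0.1001, 0.028]] ((315.0, 234.5), (205.0, 42.0), 90.0)
[ 0.43732323 -0.08683029  0.028     ]
```

View pics/w6.png

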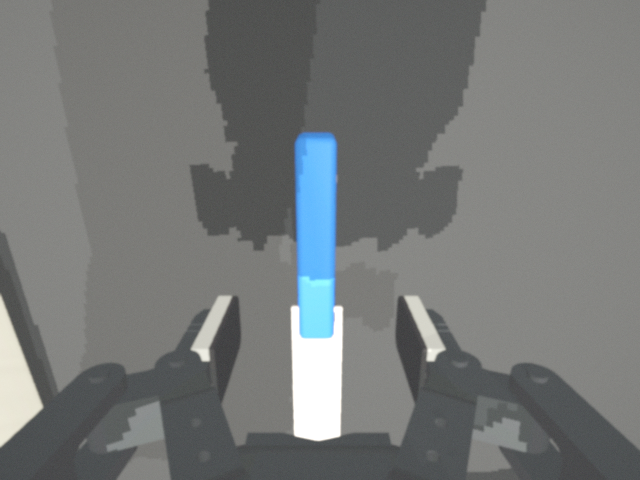

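>>> send_rows(
  commands=[
    {"dx": -0.1,"dy": 0.6,"dz": 1.5,"turn": 0,"fingers": 100},
    {"dx": 0,"dy": 0,"dz": 1.5,"turn": 0,"fingers": 100},
    {"dx": 0,"dy": 0,"dz": 1.2,"turn": 0,"fingers": 100},
    {"dx": 0,"dy": 0,"dz": 0.6,"turn": 0,"fingers": 100},
  ],
)

```text
t: 16.12
tcp_pos: [0.4618, -0.0951, 0.0823]
orientation: [2.275, 2.14, 0.008]
contact_force: [-0.3, -0.1, 0.2]
finger_gap: 0.997
```

```bash
python3 -c "
from h import *
st();plan(.462,-.088,.08)"
```

```text
t 16.12 tcp [ 0.4618 -0.0951  0.0823] a 1.5095 toolz [ 0.016  -0.0094 -0.9998] j [-0.2004 -0.0852 -0.4266  1.2119 -0.006  -0.1393] eff [-7.000e-02 -4.099e+01  4.684e+01 -2.300e-01 -3.000e-02 -1.000e-02] F [-0.3 -0.1  0.2]
t 16.12 tcp [ 0.4618 -0.0951  0.0823] a 1.5095 tilt 0.0185 gap 0.997 F [-0.3 -0.1  0.2] j [-0.2  -0.09 -0.43  1.21 -0.01 -0.14]
tool cm [ 0.71 -0.02  0.22] turn None
```

>>> send_rows(
  commands=[
    {"dx": 0.6,"dy": 0,"dz": 0.1,"turn": 0,"fingers": 100},
    {"dx": 0,"dy": 0,"dz": 0,"turn": 0,"fingers": 20},
    {"dx": 0,"dy": 0,"dz": 0,"turn": 0,"fingers": 0},
    {"dx": 0,"dy": 0,"dz": 0,"turn": 0,"fingers": 0},
    {"dx": 0,"dy": 0,"dz": 0,"turn": 0,"fingers": 0},
    {"dx": 0,"dy": 0,"dz": 0,"turn": 0,"fingers": 0},
    {"dx": 0,"dy": 0,"dz": 0,"turn": 0,"fingers": 0},
    {"dx": 0,"dy": 0,"dz": 0,"turn": 0,"fingers": 0},
    {"dx": 0,"dy": 0,"dz": 0,"turn": 0,"fingers": 0},
  ],
)

```text
t: 16.87
tcp_pos: [0.4621, -0.0881, 0.0819]
orientation: [2.274, 2.141, 0.008]
contact_force: [0.5, 0.1, -0.2]
finger_gap: 0.2
```

```bash
python3 -c "
from h import *
st();W=cam('wrist');im=cams.get_image('wrist');cv2.imwrite('pics/w7.png',im)
b=blobs(mask(im,[95,100,110],[125,255,255]))[0]
r=cv2.minAreaRect(b);bp=cv2.boxPoints(r);P=np.array([onz(W,p,.028) for p in bp]);print(np.round(P,4).tolist(),P.mean(0))
"
```

```text
t 16.87 tcp [ 0.4621 -0.0881  0.0819] a 1.5102 toolz [ 0.0163 -0.0095 -0.9998] j [-0.1856 -0.0877 -0.4297  1.211  -0.0063 -0.1251] eff [ 2.000e-02 -4.081e+01  4.644e+01 -1.800e-01 -3.000e-02 -0.000e+00] F [ 0.5  0.1 -0.2]
[[0.3881, -0.0931, 0.028], [0.3891, -0.0755, 0.028], [0.4885, -0.0792, 0.028], [0.4873, -0.1015, 0.028]] [ 0.43826529 -0.08732286  0.028     ]
```

>>> send_rows(
  commands=[
    {"dx": 0,"dy": 0,"dz": -1.5,"turn": 0,"fingers": 0},
    {"dx": 0,"dy": 0,"dz": -2.5,"turn": 0,"fingers": 0},
    {"dx": 0,"dy": 0,"dz": -2.5,"turn": -0.01,"fingers": 0},
    {"dx": 0,"dy": 0,"dz": -0.8,"turn": 0,"fingers": 0},
  ],
)

```text
t: 17.25
tcp_pos: [0.4587, -0.0871, 0.1534]
orientation: [2.268, 2.157, 0.001]
contact_force: [1.7, 0.3, -0.9]
finger_gap: 0.196
```

```bash
python3 -c "
from h import *
st();cv2.imwrite('pics/t7.png',cams.get_image('top'));cv2.imwrite('pics/s7.png',cams.get_image('side'));st()
a=cv2.imread('pics/t7.png')[150:300,300:420];b=cv2.imread('pics/s7.png')[230:330,240:420]
cv2.imwrite('pics/m7.png',np.hstack([cv2.resize(a,(400,500)),cv2.resize(b,(400,500))]))
"
```

```text
t 17.25 tcp [ 0.4587 -0.0871  0.1534] a 1.5203 toolz [ 0.0086 -0.0081 -0.9999] j [-0.1848 -0.1252 -0.3232  1.3628 -0.0063 -0.1343] eff [ 0.000e+00 -3.773e+01  4.471e+01  5.400e-01 -2.000e-02 -1.400e-01] F [ 1.7  0.3 -0.9]
t 17.35 tcp [ 0.4586 -0.0871  0.1517] a 1.5196 toolz [ 0.0082 -0.0079 -0.9999] j [-0.1848 -0.1244 -0.3258  1.3599 -0.0063 -0.1337] eff [ 1.000e-02 -4.078e+01  4.904e+01  7.000e-01 -3.000e-02 -3.000e-02] F [ 0.6  0.3 -1.8]
```

View pics/m7.png

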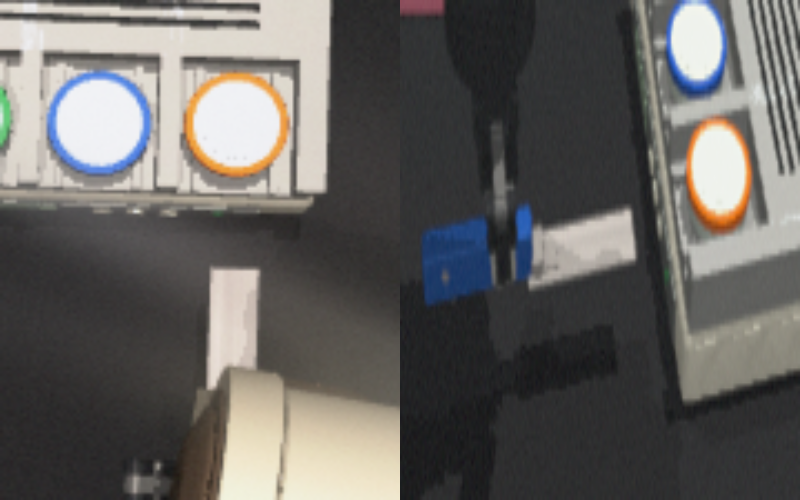

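```bash
python3 -c "
from h import *
T=cam('top');S=cam('side')
P,g=tri(T,(370.65,230.7),S,(345.1,276.8));print('tip',P,g)
for n,C,pl,pr in (('T',T,(363.3,230.4),(378,231)),('S',S,(343.5,271.6),(346.7,282))):
    print(n,onz(C,pl,.073),onz(C,pr,.073))
o=status.get_obs();A=R.from_rotvec(o['orientation']).as_matrix();print('pred tip',np.array(o['tcp_pos'])+A@np.array([0,.121,.0819-.002]))
# block edge beside orange bay in top view
im=cv2.imread('pics/t7.png');print(onz(T,(370.3,187),.095))
z=cv2.resize(im[165:215,345:405],None,fx=12,fy=12,interpolation=cv2.INTER_CUBIC);cv2.imwrite('pics/b7.png',z)
"
```

```text
tip [ 0.58196705 -0.09573156  0.0736921 ] 0.006224481880528222
T [ 0.57968874 -0.0809628   0.073     ] [ 0.57819913 -0.10949707  0.073     ]
S [ 0.58543611 -0.08057499  0.073     ] [ 0.58506643 -0.11000765  0.073     ]
pred tip [ 0.58012001 -0.09389506  0.07289397]
[ 0.66111971 -0.09370956  0.095     ]
```

View pics/b7.png

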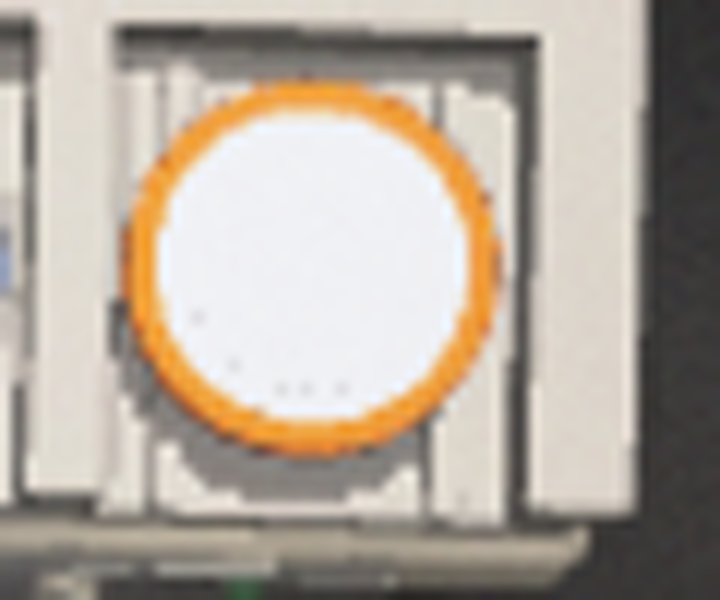

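```bash
python3 -c "
from h import *
T=cam('top')
f=lambda u,v,z:onz(T,(345+u/12,165+v/12),z).round(4)
print('walls front',f(103,497,.093),f(526,512,.093)); print('walls rear',f(115,30,.093),f(538,40,.093))
print('ribs front',f(152,510,.077),f(428,518,.077)); print('rib rear', f(165,70,.077),f(437,85,.077))
print('ribs@70',f(152,510,.07),f(428,518,.07))
"
```

```text
walls front [ 0.6244 -0.0613  0.093 ] [ 0.6213 -0.1287  0.093 ]
walls rear [ 0.6993 -0.0644  0.093 ] [ 0.697 -0.132  0.093]
ribs front [ 0.624  -0.0704  0.077 ] [ 0.6222 -0.115   0.077 ]
rib rear [ 0.6955 -0.0736  0.077 ] [ 0.6926 -0.1177  0.077 ]
ribs@70 [ 0.6247 -0.071   0.07  ] [ 0.623  -0.1158  0.07  ]
```

>>> send_rows(
  commands=[
    {"dx": 0.2,"dy": 1,"dz": -0.5,"turn": -0.008,"fingers": 0},
    {"dx": 0,"dy": 1,"dz": 0,"turn": 0,"fingers": 0},
  ],
)

```text
t: 17.52
tcp_pos: [0.4777, -0.0859, 0.1548]
orientation: [2.263, 2.165, -0.001]
contact_force: [0.5, -0.3, -1.1]
finger_gap: 0.194
```

```bash
python3 -c "
from h import *
st();plan(.5706,-.0916,.1565,1.528)"
```

```text
t 17.52 tcp [ 0.4777 -0.0859  0.1548] a 1.5269 toolz [ 0.0061 -0.0077 -1.    ] j [-0.1752 -0.0785 -0.2778  1.3641 -0.0065 -0.1313] eff [-2.200e-01 -4.441e+01  4.508e+01  6.000e-01 -3.000e-02 -1.300e-01] F [ 0.5 -0.3 -1.1]
t 17.52 tcp [ 0.4777 -0.0859  0.1548] a 1.5269 tilt 0.0098 gap 0.194 F [ 0.5 -0.3 -1.1] j [-0.18 -0.08 -0.28  1.36 -0.01 -0.13]
tool cm [-0.16  9.31 -0.11] turn -0.0011
```

>>> send_rows(
  commands=[
    {"dx": -0.15,"dy": 1,"dz": -0.25,"turn": 0,"fingers": 0},
    {"dx": 0,"dy": 0.8,"dz": -0.1,"turn": 0,"fingers": 0},
  ],
)

```text
t: 17.68
tcp_pos: [0.4962, -0.0881, 0.1551]
orientation: [2.265, 2.167, -0.004]
contact_force: [-0.6, 0.9, -1.4]
finger_gap: 0.195
```

```bash
cat >> h.py <<'E'
def tip():
    o=status.get_obs();A=R.from_rotvec(o['orientation']).as_matrix();p=np.array(o['tcp_pos'])
    pit=A[0,2]-.0163; d=A[:,1].copy(); d[2]=0; d/=np.linalg.norm(d)
    for L,n in((.121,'tip'),(.091,'dish'),(.061,'near'),):
        q=p+d*L; print(n,'xy',q[:2].round(4),'bottom z',round(p[2]-.0819+L*pit,4))
E
python3 -c "
from h import *
st();tip();cv2.imwrite('pics/t8.png',cams.get_image('top'));cv2.imwrite('pics/s8.png',cams.get_image('side'));st()
a=cv2.imread('pics/t8.png')[160:260,320:420];b=cv2.imread('pics/s8.png')[230:310,300:420]
cv2.imwrite('pics/m8.png',np.hstack([cv2.resize(a,(400,400),interpolation=cv2.INTER_CUBIC),cv2.resize(b,(400,400),interpolation=cv2.INTER_CUBIC)]))
"
```

```text
t 17.68 tcp [ 0.4962 -0.0881  0.1551] a 1.5263 toolz [ 0.0029 -0.0071 -1.    ] j [-0.1731 -0.0311 -0.232   1.3659 -0.0065 -0.1287] eff [-1.900e-01 -4.724e+01  4.603e+01  1.100e-01 -2.000e-02 -9.000e-02] F [-0.6  0.9 -1.4]
tip xy [ 0.6171 -0.0935] bottom z 0.0716
dish xy [ 0.5871 -0.0922] bottom z 0.072
near xy [ 0.5571 -0.0909] bottom z 0.0724
t 17.78 tcp [ 0.4961 -0.088   0.1548] a 1.5265 toolz [ 0.0021 -0.0068 -1.    ] j [-0.1729 -0.0305 -0.2319  1.3661 -0.0063 -0.1286] eff [ 7.000e-02 -4.524e+01  4.848e+01 -2.900e-01 -2.000e-02  4.000e-02] F [ 0.1 -0.3 -1.8]
```

View pics/m8.png

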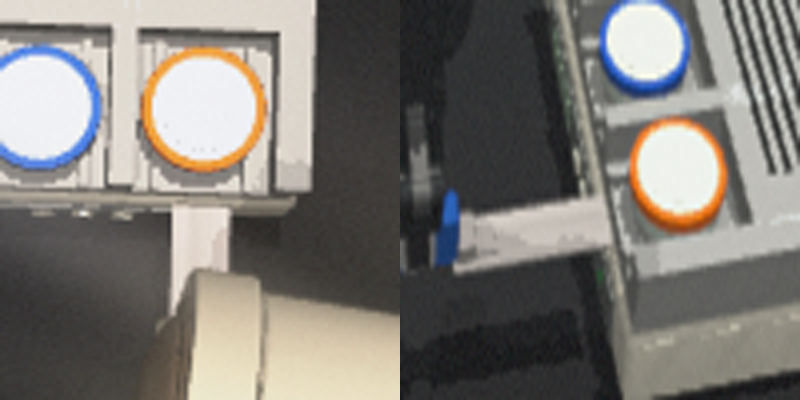

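>>> send_rows(
  commands=[
    {"dx": 0,"dy": 1.5,"dz": -0.2,"turn": 0,"fingers": 0},
    {"dx": 0,"dy": 1.5,"dz": -0.2,"turn": 0,"fingers": 0},
  ],
)

```text
t: 17.95
tcp_pos: [0.5244, -0.0891, 0.1566]
orientation: [2.269, 2.169, -0.01]
contact_force: [0.9, 0.3, -1.6]
finger_gap: 0.199
```

```bash
python3 -c "
from h import *
st();tip()"
```

```text
t 17.95 tcp [ 0.5244 -0.0891  0.1566] a 1.5259 toolz [-0.0026 -0.0062 -1.    ] j [-0.1658  0.0396 -0.158   1.3747 -0.0065 -0.1209] eff [-3.200e-01 -5.306e+01  4.410e+01  1.000e-02 -2.000e-02 -8.000e-02] F [ 0.9  0.3 -1.6]
tip xy [ 0.6452 -0.0946] bottom z 0.0724
dish xy [ 0.6153 -0.0932] bottom z 0.073
near xy [ 0.5853 -0.0919] bottom z 0.0736
```

>>> send_rows(
  commands=[
    {"dx": 0,"dy": 1.5,"dz": -0.1,"turn": 0,"fingers": 0},
    {"dx": 0,"dy": 1.5,"dz": -0.1,"turn": 0,"fingers": 0},
  ],
)

```text
t: 18.12
tcp_pos: [0.5544, -0.0904, 0.1568]
orientation: [2.271, 2.17, -0.013]
contact_force: [1.2, 0.0, -1.0]
finger_gap: 0.197
```

```bash
python3 -c "
from h import *
st();tip()"
```

```text
t 18.12 tcp [ 0.5544 -0.0904  0.1568] a 1.5255 toolz [-0.0055 -0.0057 -1.    ] j [-0.1592  0.1127 -0.0801  1.3826 -0.0065 -0.1138] eff [-2.400e-01 -5.798e+01  4.452e+01 -6.000e-02 -2.000e-02 -7.000e-02] F [ 1.2  0.  -1. ]
tip xy [ 0.6753 -0.0959] bottom z 0.0722
dish xy [ 0.6453 -0.0945] bottom z 0.0729
near xy [ 0.6153 -0.0932] bottom z 0.0735
```

>>> send_rows(
  commands=[
    {"dx": 0,"dy": 1.0,"dz": -0.1,"turn": 0,"fingers": 0},
    {"dx": 0,"dy": 0.6,"dz": -0.1,"turn": 0,"fingers": 0},
  ],
)

```text
t: 18.28
tcp_pos: [0.5714, -0.0911, 0.1565]
orientation: [-2.27, -2.169, 0.015]
contact_force: [1.1, -0.3, -2.2]
finger_gap: 0.194
```

```bash
python3 -c "
from h import *
st();tip();cv2.imwrite('pics/t9.png',cams.get_image('top'));cv2.imwrite('pics/s9.png',cams.get_image('side'));st()
a=cv2.imread('pics/t9.png')[160:260,320:420];b=cv2.imread('pics/s9.png')[230:310,300:420]
cv2.imwrite('pics/m9.png',np.hstack([cv2.resize(a,(400,400),interpolation=cv2.INTER_CUBIC),cv2.resize(b,(400,400),interpolation=cv2.INTER_CUBIC)]))
"
```

```text
t 18.28 tcp [ 0.5714 -0.0911  0.1565] a 1.5253 toolz [-0.0082 -0.0053 -1.    ] j [-0.1556  0.155  -0.0338  1.3893 -0.0065 -0.1101] eff [-4.000e-02 -5.836e+01  4.702e+01 -1.200e-01 -2.000e-02 -1.000e-02] F [ 1.1 -0.3 -2.2]
tip xy [ 0.6923 -0.0966] bottom z 0.0716
dish xy [ 0.6623 -0.0952] bottom z 0.0724
near xy [ 0.6323 -0.0938] bottom z 0.0731
t 18.38 tcp [ 0.5711 -0.0911  0.1566] a 1.5253 toolz [-0.0082 -0.0053 -1.    ] j [-0.1557  0.1543 -0.0344  1.3894 -0.0065 -0.1102] eff [ 1.200e-01 -5.649e+01  4.838e+01 -1.000e-01 -1.000e-02  3.000e-02] F [-0.8 -0.  -1.5]
```

View pics/m9.png

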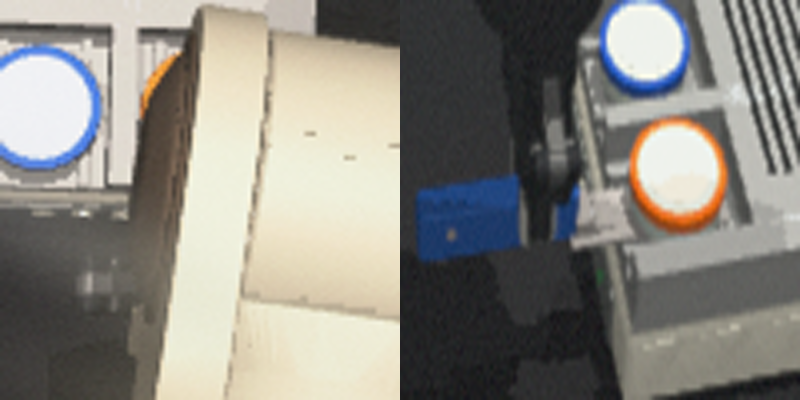

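Blade under the dish, which hasn't moved: its lid is at the same pixels as before. Now I'll lift gently.

>>> send_rows(
  commands=[
    {"dx": 0,"dy": 0,"dz": -0.4,"turn": 0,"fingers": 0},
    {"dx": 0,"dy": 0,"dz": -0.6,"turn": 0,"fingers": 0},
    {"dx": 0,"dy": 0,"dz": -0.8,"turn": 0,"fingers": 0},
    {"dx": 0,"dy": 0,"dz": -0.8,"turn": 0,"fingers": 0},
    {"dx": 0,"dy": 0,"dz": -0.8,"turn": 0,"fingers": 0},
  ],
)

```text
t: 18.8
tcp_pos: [0.568, -0.0906, 0.191]
orientation: [-2.267, -2.165, 0.021]
contact_force: [0.4, -0.2, -2.6]
finger_gap: 0.195
```

```bash
python3 -c "
from h import *
st();tip();cv2.imwrite('pics/s10.png',cams.get_image('side'));st()
b=cv2.imread('pics/s10.png')[200:320,280:440]
cv2.imwrite('pics/m10.png',cv2.resize(b,(800,600),interpolation=cv2.INTER_CUBIC))
"
```

```text
t 18.8 tcp [ 0.568  -0.0906  0.191 ] a 1.525 toolz [-0.014  -0.0045 -0.9999] j [-0.1558  0.1448  0.0214  1.4606 -0.0067 -0.1099] eff [ 0.000e+00 -5.715e+01  4.694e+01 -4.500e-01 -2.000e-02 -0.000e+00] F [ 0.4 -0.2 -2.6]
tip xy [ 0.6889 -0.0962] bottom z 0.1055
dish xy [ 0.6589 -0.0948] bottom z 0.1064
near xy [ 0.629  -0.0934] bottom z 0.1073
t 18.85 tcp [ 0.5686 -0.0907  0.1932] a 1.525 toolz [-0.0112 -0.005  -0.9999] j [-0.1557  0.1436  0.0243  1.4619 -0.0066 -0.1099] eff [ 0.000e+00 -4.961e+01  4.121e+01 -3.200e-01 -1.000e-02 -0.000e+00] F [-0.4  0.7 -0.7]
```

View pics/m10.png

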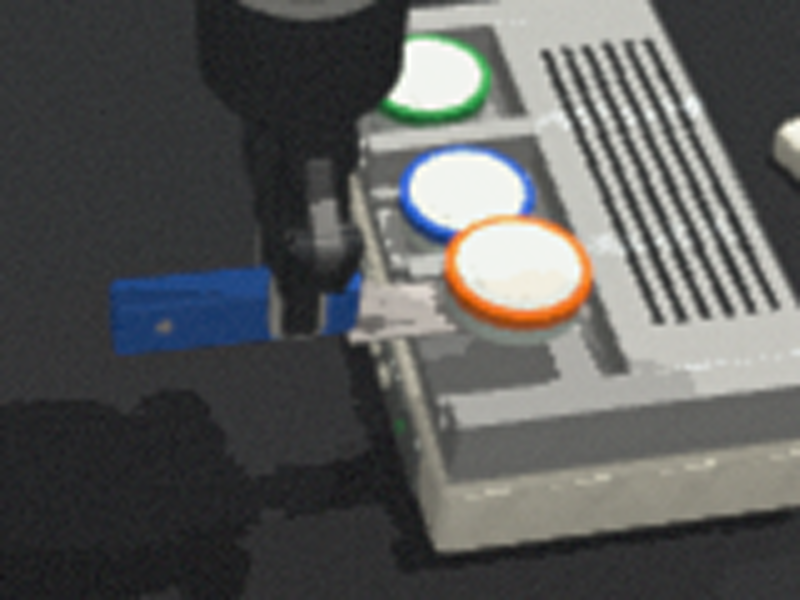

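```bash
python3 -c "
from h import *
T=cam('top');S=cam('side')
q=[onz(T,p,.06) for p in((134.4,260),(125.4,301),(157.8,265),(148,306))];print(np.round(q,4),np.mean(q,0))
q=[onz(S,p,.06) for p in((289.6,164.4),(260.6,164.4),(288.4,173.6),(258,173.4))];print(np.round(q,4),np.mean(q,0))
"
```

```text
[[0.5279 0.365  0.06  ]
 [0.4486 0.382  0.06  ]
 [0.5176 0.3195 0.06  ]
 [0.4383 0.3383 0.06  ]] [0.48308394 0.35122362 0.06      ]
[[0.5358 0.3601 0.06  ]
 [0.4553 0.3778 0.06  ]
 [0.5259 0.3163 0.06  ]
 [0.4438 0.3352 0.06  ]] [0.49020251 0.34734217 0.06      ]
```

>>> send_rows(
  commands=[
    {"dx": 0,"dy": -0.5,"dz": -0.5,"turn": 0,"fingers": 0},
    {"dx": 0,"dy": -0.9,"dz": -0.5,"turn": 0,"fingers": 0},
    {"dx": 0.5,"dy": -1.2,"dz": -0.4,"turn": 0,"fingers": 0},
    {"dx": 1.0,"dy": -1.2,"dz": -0.3,"turn": 0,"fingers": 0},
    {"dx": 1.5,"dy": -1.2,"dz": -0.3,"turn": 0,"fingers": 0},
    {"dx": 2.0,"dy": -1.0,"dz": -0.2,"turn": 0,"fingers": 0},
  ],
)

```text
t: 19.35
tcp_pos: [0.5072, -0.0392, 0.2192]
orientation: [-2.275, -2.164, 0.017]
contact_force: [0.7, -0.2, -2.6]
finger_gap: 0.195
```

```bash
python3 -c "
from h import *
st();tip()"
```

```text
t 19.35 tcp [ 0.5072 -0.0392  0.2192] a 1.5209 toolz [-0.0092 -0.0062 -0.9999] j [-0.0744 -0.0195 -0.097   1.5021 -0.0068 -0.0244] eff [ -5.31 -44.44  49.26   0.08  -0.16  -1.  ] F [ 0.7 -0.2 -2.6]
tip xy [ 0.6281 -0.0453] bottom z 0.1342
dish xy [ 0.5981 -0.0438] bottom z 0.1349
near xy [ 0.5681 -0.0423] bottom z 0.1357
```

>>> send_rows(
  commands=[
    {"dx": 0.5,"dy": -0.2,"dz": 0,"turn": 0.01,"fingers": 0},
    {"dx": 0.9,"dy": -0.3,"dz": 0,"turn": 0.02,"fingers": 0},
    {"dx": 1.4,"dy": -0.5,"dz": 0,"turn": 0.02,"fingers": 0},
    {"dx": 1.9,"dy": -0.7,"dz": -0.1,"turn": 0.02,"fingers": 0},
    {"dx": 2.3,"dy": -0.9,"dz": -0.1,"turn": 0.02,"fingers": 0},
    {"dx": 2.3,"dy": -1.0,"dz": -0.1,"turn": 0.02,"fingers": 0},
    {"dx": 2.3,"dy": -1.0,"dz": -0.1,"turn": 0.02,"fingers": 0},
    {"dx": 2.2,"dy": -1.1,"dz": -0.1,"turn": 0.02,"fingers": 0},
    {"dx": 2.2,"dy": -1.1,"dz": -0.1,"turn": 0.01,"fingers": 0},
    {"dx": 2.0,"dy": -1.0,"dz": -0.1,"turn": 0.01,"fingers": 0},
    {"dx": 1.5,"dy": -0.8,"dz": 0,"turn": 0,"fingers": 0},
    {"dx": 1.0,"dy": -0.5,"dz": 0,"turn": 0,"fingers": 0},
  ],
)

```text
t: 20.35
tcp_pos: [0.44, 0.1852, 0.23]
orientation: [2.463, 1.946, -0.011]
contact_force: [0.3, 0.5, -3.4]
finger_gap: 0.193
```

```bash
python3 -c "
from h import *
st();tip();plan(.3957,.371,.19,1.349);cv2.imwrite('pics/s11.png',cams.get_image('side'))"
```

```text
t 20.35 tcp [0.44   0.1852 0.23  ] a 1.337 toolz [-0.004  -0.0062 -1.    ] j [ 0.4003 -0.0964 -0.1495  1.5239 -0.0042  0.6341] eff [ -1.62 -42.74  48.2    0.08   0.    -0.22] F [ 0.3  0.5 -3.4]
tip xy [0.5577 0.1572] bottom z 0.1457
dish xy [0.5285 0.1641] bottom z 0.1463
near xy [0.4993 0.1711] bottom z 0.1469
t 20.35 tcp [0.44   0.1852 0.23  ] a 1.337 tilt 0.0074 gap 0.193 F [ 0.3  0.5 -3.4] j [ 0.4  -0.1  -0.15  1.52 -0.    0.63]
tool cm [17.08 -8.6   3.9 ] turn -0.012
```

View pics/s11.png

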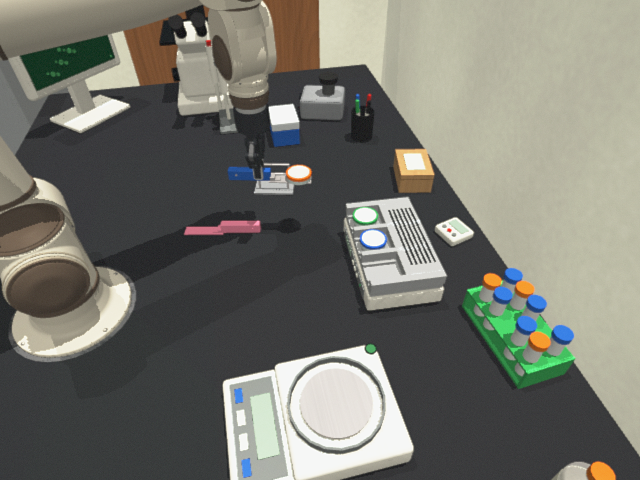

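>>> send_rows(
  commands=[
    {"dx": 0.4,"dy": -0.2,"dz": 0,"turn": -0.01,"fingers": 0},
    {"dx": 0.9,"dy": -0.4,"dz": 0.1,"turn": 0,"fingers": 0},
    {"dx": 1.3,"dy": -0.7,"dz": 0.3,"turn": 0,"fingers": 0},
    {"dx": 1.8,"dy": -0.9,"dz": 0.4,"turn": 0,"fingers": 0},
    {"dx": 2.1,"dy": -1.0,"dz": 0.4,"turn": 0,"fingers": 0},
    {"dx": 2.1,"dy": -1.1,"dz": 0.4,"turn": 0,"fingers": 0},
    {"dx": 2.1,"dy": -1.1,"dz": 0.4,"turn": 0,"fingers": 0},
    {"dx": 1.9,"dy": -1.0,"dz": 0.4,"turn": 0,"fingers": 0},
    {"dx": 1.6,"dy": -0.8,"dz": 0.3,"turn": 0,"fingers": 0},
    {"dx": 1.2,"dy": -0.6,"dz": 0.3,"turn": 0,"fingers": 0},
    {"dx": 0.7,"dy": -0.4,"dz": 0.2,"turn": 0,"fingers": 0},
    {"dx": 0.3,"dy": -0.1,"dz": 0.1,"turn": 0,"fingers": 0},
  ],
)

```text
t: 21.4
tcp_pos: [0.3931, 0.3702, 0.195]
orientation: [2.459, 1.95, -0.008]
contact_force: [-0.4, -0.5, -3.4]
finger_gap: 0.194
```

```bash
python3 -c "
from h import *
st();tip();plan(.3957,.371,.16,1.349)
cv2.imwrite('pics/t12.png',cams.get_image('top'));cv2.imwrite('pics/s12.png',cams.get_image('side'));st()
a=cv2.imread('pics/t12.png')[220:340,90:210];b=cv2.imread('pics/s12.png')[110:210,220:340]
cv2.imwrite('pics/m12.png',np.hstack([cv2.resize(a,(400,400),interpolation=cv2.INTER_CUBIC),cv2.resize(b,(400,333),interpolation=cv2.INTER_CUBIC).copy() if 0 else cv2.resize(b,(400,400),interpolation=cv2.INTER_CUBIC)]))"
```

```text
t 21.4 tcp [0.3931 0.3702 0.195 ] a 1.3407 toolz [-0.0019 -0.006  -1.    ] j [ 0.7566  0.054  -0.069   1.4533 -0.003   0.9867] eff [ 3.300e-01 -5.200e+01  4.837e+01 -9.000e-02 -1.000e-02  1.000e-01] F [-0.4 -0.5 -3.4]
tip xy [0.5109 0.3426] bottom z 0.1109
dish xy [0.4817 0.3495] bottom z 0.1114
near xy [0.4525 0.3563] bottom z 0.112
t 21.4 tcp [0.3931 0.3702 0.195 ] a 1.3407 tilt 0.0062 gap 0.194 F [-0.4 -0.5 -3.4] j [ 0.76  0.05 -0.07  1.45 -0.    0.99]
tool cm [0.16 0.23 3.5 ] turn -0.0083
t 21.5 tcp [0.3935 0.3695 0.1951] a 1.3404 toolz [-0.0019 -0.0061 -1.    ] j [ 0.7553  0.0534 -0.0693  1.4537 -0.0032  0.9857] eff [ 1.010e+00 -5.126e+01  4.851e+01 -1.800e-01  1.000e-02  1.400e-01] F [-0.5 -0.  -2. ]
```

View pics/m12.png

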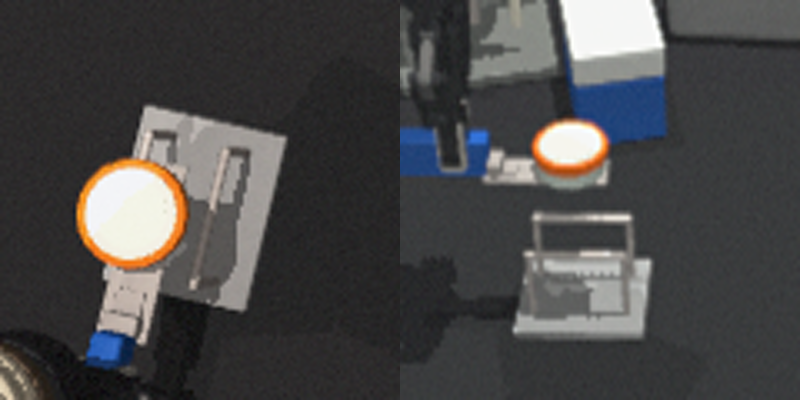

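```bash
python3 -c "
from h import *
T=cam('top');S=cam('side')
cols=([8,120,100],[24,255,255])
def c(f,x,y,w,h):
    im=cv2.imread(f)[y:y+h,x:x+w];b=cv2.convexHull(np.vstack(blobs(mask(im,*cols),3)));e=cv2.fitEllipse(b);return np.array(e[0])+[x,y]
a=c('pics/t12.png',100,255,60,60);b=c('pics/s12.png',360-100,130,60,40);print(a,b)
print(onz(T,a,.131),onz(S,b,.131),tri(T,a,S,b));plan(.3957,.371,.16,1.349)
# blade centre line in top view near (130,300)
"
```

```text
[129.18037033 283.56280136] [270.48217583 146.62613678]
[0.48331752 0.35341035 0.131     ] [0.48640913 0.34916356 0.131     ] (array([0.48499408, 0.35409063, 0.12816739]), np.float64(0.0034561573417539893))
t 21.5 tcp [0.3935 0.3695 0.1951] a 1.3404 tilt 0.0064 gap 0.19 F [-0.5 -0.  -2. ] j [ 0.76  0.05 -0.07  1.45 -0.    0.99]
tool cm [0.22 0.19 3.51] turn -0.0086
```

>>> send_rows(
  commands=[
    {"dx": 0.2,"dy": 0.1,"dz": 0.4,"turn": -0.008,"fingers": 0},
    {"dx": 0,"dy": 0,"dz": 0.8,"turn": 0,"fingers": 0},
    {"dx": 0,"dy": 0,"dz": 1.0,"turn": 0,"fingers": 0},
    {"dx": 0,"dy": 0,"dz": 0.8,"turn": 0,"fingers": 0},
    {"dx": 0,"dy": 0,"dz": 0.4,"turn": 0,"fingers": 0},
  ],
)

```text
t: 21.92
tcp_pos: [0.3967, 0.3687, 0.1594]
orientation: [2.454, 1.955, -0.005]
contact_force: [0.2, -0.4, -1.9]
finger_gap: 0.2
```

```bash
python3 -c "
from h import *
st();tip()
cv2.imwrite('pics/t13.png',cams.get_image('top'));cv2.imwrite('pics/s13.png',cams.get_image('side'));st()
a=cv2.imread('pics/t13.png')[220:340,90:210];b=cv2.imread('pics/s13.png')[110:210,220:340]
cv2.imwrite('pics/m13.png',np.hstack([cv2.resize(a,(400,400),interpolation=cv2.INTER_CUBIC),cv2.resize(b,(400,400),interpolation=cv2.INTER_CUBIC)]))"
```

```text
t 21.92 tcp [0.3967 0.3687 0.1594] a 1.3457 toolz [ 2.0e-04 -5.3e-03 -1.0e+00] j [ 0.7503  0.0634 -0.1278  1.3831 -0.004   0.9754] eff [ 8.000e-02 -5.294e+01  4.921e+01  3.000e-02 -8.000e-02 -1.000e-02] F [ 0.2 -0.4 -1.9]
tip xy [0.5147 0.3417] bottom z 0.0756
dish xy [0.4854 0.3484] bottom z 0.0761
near xy [0.4562 0.3551] bottom z 0.0765
t 22.02 tcp [0.3965 0.3686 0.1596] a 1.3459 toolz [-5.0e-04 -5.9e-03 -1.0e+00] j [ 0.7506  0.0636 -0.1272  1.3843 -0.004   0.9755] eff [-1.200e-01 -5.215e+01  4.780e+01 -3.800e-01 -9.000e-02 -1.000e-02] F [-0.3 -0.7 -2.5]
```

View pics/m13.png

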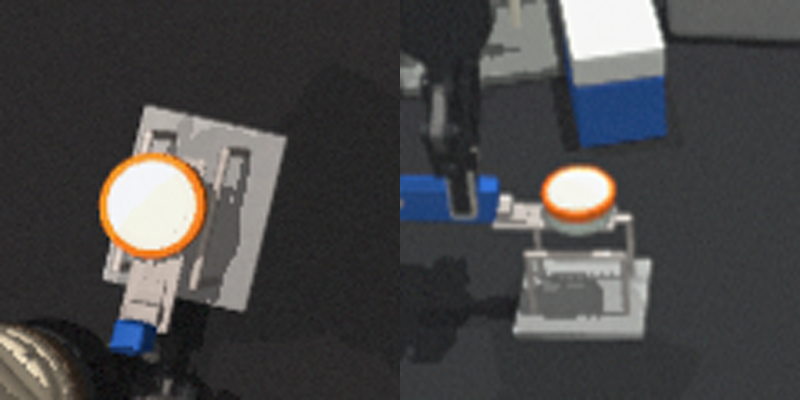

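>>> send_rows(
  commands=[
    {"dx": 0.25,"dy": 0,"dz": 0.4,"turn": 0,"fingers": 0},
    {"dx": 0,"dy": 0,"dz": 0.7,"turn": 0,"fingers": 0},
  ],
)

```text
t: 22.18
tcp_pos: [0.3976, 0.3714, 0.1495]
orientation: [2.454, 1.955, -0.002]
contact_force: [-0.5, -0.3, -2.3]
finger_gap: 0.193
```

```bash
python3 -c "
from h import *
st();tip()
cv2.imwrite('pics/t14.png',cams.get_image('top'));st()
a=cv2.imread('pics/t14.png')[240:320,100:180]
cv2.imwrite('pics/m14.png',cv2.resize(a,(560,560),interpolation=cv2.INTER_CUBIC))"
```

```text
t 22.18 tcp [0.3976 0.3714 0.1495] a 1.3455 toolz [ 0.0013 -0.0042 -1.    ] j [ 0.7528  0.0711 -0.1388  1.3628 -0.0039  0.9781] eff [-6.000e-02 -5.263e+01  4.866e+01  6.700e-01 -8.000e-02  3.000e-02] F [-0.5 -0.3 -2.3]
tip xy [0.5156 0.3444] bottom z 0.0658
dish xy [0.4863 0.3511] bottom z 0.0663
near xy [0.4571 0.3578] bottom z 0.0667
t 22.23 tcp [0.3972 0.3709 0.1478] a 1.3455 toolz [-1.0e-04 -5.6e-03 -1.0e+00] j [ 0.7528  0.072  -0.1413  1.3614 -0.004   0.978 ] eff [ 7.000e-02 -5.753e+01  5.306e+01  2.400e-01 -6.000e-02  2.000e-02] F [ 0.  -0.6 -4.2]
```

View pics/m14.png

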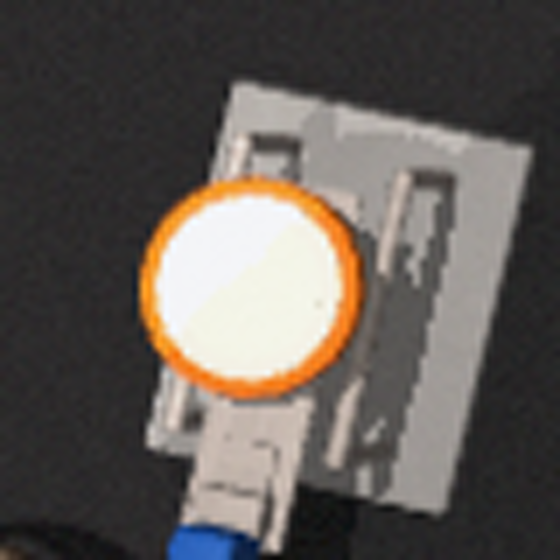

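>>> send_rows(
  commands=[
    {"dx": 0,"dy": 0,"dz": 0.5,"turn": 0,"fingers": 0},
    {"dx": 0,"dy": 0,"dz": 0.5,"turn": 0,"fingers": 0},
    {"dx": 0,"dy": 0,"dz": 0.5,"turn": 0,"fingers": 0},
    {"dx": 0,"dy": 0,"dz": 0.6,"turn": 0,"fingers": 0},
  ],
)

```text
t: 22.57
tcp_pos: [0.3976, 0.3713, 0.1259]
orientation: [2.453, 1.955, -0.003]
contact_force: [-0.2, -0.7, -1.0]
finger_gap: 0.195
```

```bash
python3 -c "
from h import *
st();tip()"
```

```text
t 22.57 tcp [0.3976 0.3713 0.1259] a 1.3459 toolz [ 0.0014 -0.0045 -1.    ] j [ 0.7529  0.0802 -0.1752  1.3173 -0.0042  0.9778] eff [  0.   -52.39  47.55   0.52  -0.     0.  ] F [-0.2 -0.7 -1. ]
tip xy [0.5156 0.3444] bottom z 0.0422
dish xy [0.4863 0.3511] bottom z 0.0426
near xy [0.4571 0.3577] bottom z 0.0431
```

>>> send_rows(
  commands=[
    {"dx": 0,"dy": 0,"dz": 0.5,"turn": 0,"fingers": 0},
    {"dx": 0,"dy": 0,"dz": 0,"turn": 0,"fingers": 0},
  ],
)

```text
t: 22.73
tcp_pos: [0.3972, 0.3711, 0.1189]
orientation: [2.453, 1.955, -0.005]
contact_force: [-0.2, 0.8, -1.9]
finger_gap: 0.196
```

```bash
python3 -c "
from h import *
st();tip()
cv2.imwrite('pics/t15.png',cams.get_image('top'));cv2.imwrite('pics/s15.png',cams.get_image('side'));st()
a=cv2.imread('pics/t15.png')[220:340,90:210];b=cv2.imread('pics/s15.png')[110:210,220:340]
cv2.imwrite('pics/m15.png',np.hstack([cv2.resize(a,(400,400),interpolation=cv2.INTER_CUBIC),cv2.resize(b,(400,400),interpolation=cv2.INTER_CUBIC)]))"
```

```text
t 22.73 tcp [0.3972 0.3711 0.1189] a 1.346 toolz [ 4.0e-04 -5.5e-03 -1.0e+00] j [ 0.753   0.0836 -0.1854  1.3053 -0.0043  0.9778] eff [  0.   -52.94  47.6   -0.29  -0.    -0.  ] F [-0.2  0.8 -1.9]
tip xy [0.5152 0.3441] bottom z 0.035
dish xy [0.4859 0.3508] bottom z 0.0355
near xy [0.4567 0.3575] bottom z 0.036
t 22.83 tcp [0.3974 0.3712 0.1199] a 1.3459 toolz [ 0.0011 -0.0049 -1.    ] j [ 0.753   0.083  -0.1841  1.3063 -0.0043  0.9778] eff [ 0.000e+00 -5.175e+01  4.635e+01 -7.000e-02 -1.000e-02 -0.000e+00] F [-0.1 -0.1 -1.1]
```

View pics/m15.png

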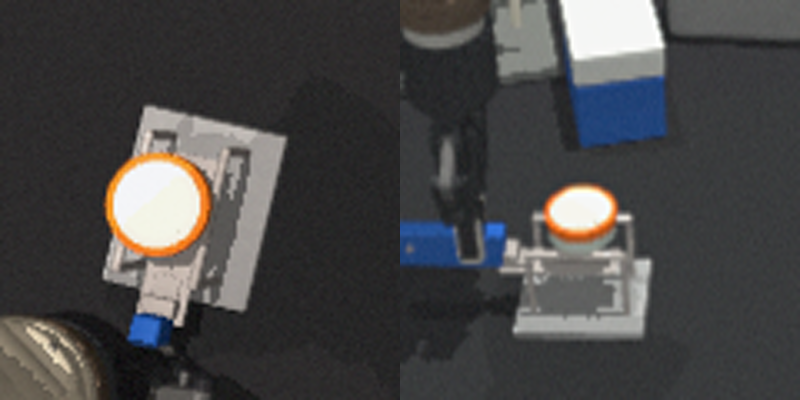

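>>> send_rows(
  commands=[
    {"dx": 0,"dy": -0.7,"dz": 0,"turn": 0,"fingers": 0},
    {"dx": 0,"dy": -1.5,"dz": 0,"turn": 0,"fingers": 0},
    {"dx": 0,"dy": -2,"dz": 0,"turn": 0,"fingers": 0},
    {"dx": 0,"dy": -2,"dz": 0,"turn": 0,"fingers": 0},
  ],
)

```text
t: 23.17
tcp_pos: [0.336, 0.3854, 0.1206]
orientation: [2.458, 1.95, -0.0]
contact_force: [-0.7, 0.1, -1.6]
finger_gap: 0.189
```

```bash
python3 -c "
from h import *
st();tip()"
```

```text
t 23.17 tcp [0.336  0.3854 0.1206] a 1.3414 toolz [ 0.0026 -0.0037 -1.    ] j [ 0.8557  0.0045 -0.264   1.3034 -0.0044  1.0851] eff [ -4.7  -44.58  48.33   0.05  -0.1   -0.8 ] F [-0.7  0.1 -1.6]
tip xy [0.4538 0.3579] bottom z 0.037
dish xy [0.4246 0.3647] bottom z 0.0374
near xy [0.3954 0.3716] bottom z 0.0378
```

>>> send_rows(
  commands=[
    {"dx": 0,"dy": -2,"dz": 0,"turn": 0,"fingers": 0},
    {"dx": 0,"dy": -2,"dz": 0,"turn": 0,"fingers": 0},
    {"dx": 0,"dy": -1.5,"dz": 0,"turn": 0,"fingers": 0},
    {"dx": 0,"dy": -0.6,"dz": 0,"turn": 0,"fingers": 0},
  ],
)

```text
t: 23.5
tcp_pos: [0.2681, 0.4003, 0.1217]
orientation: [2.457, 1.953, 0.001]
contact_force: [0.9, -0.3, -1.6]
finger_gap: 0.196
```

```bash
python3 -c "
from h import *
st();tip();cv2.imwrite('pics/t16.png',cams.get_image('top'));cv2.imwrite('pics/s16.png',cams.get_image('side'));st()"
```

```text
t 23.5 tcp [0.2681 0.4003 0.1217] a 1.3434 toolz [ 0.0023 -0.0017 -1.    ] j [ 0.982  -0.0677 -0.3321  1.3065 -0.0028  1.2094] eff [-1.020e+00 -4.232e+01  4.708e+01  5.000e-02  3.000e-02  3.000e-02] F [ 0.9 -0.3 -1.6]
tip xy [0.3859 0.373 ] bottom z 0.0381
dish xy [0.3567 0.3798] bottom z 0.0385
near xy [0.3275 0.3865] bottom z 0.039
t 23.6 tcp [0.2691 0.4003 0.1218] a 1.3439 toolz [ 0.0028 -0.0015 -1.    ] j [ 0.9803 -0.0666 -0.3309  1.3062 -0.0032  1.2072] eff [  1.36 -43.26  46.38   0.2    0.14   0.34] F [ 0.3 -0.3 -1.4]
```

View pics/s16.png

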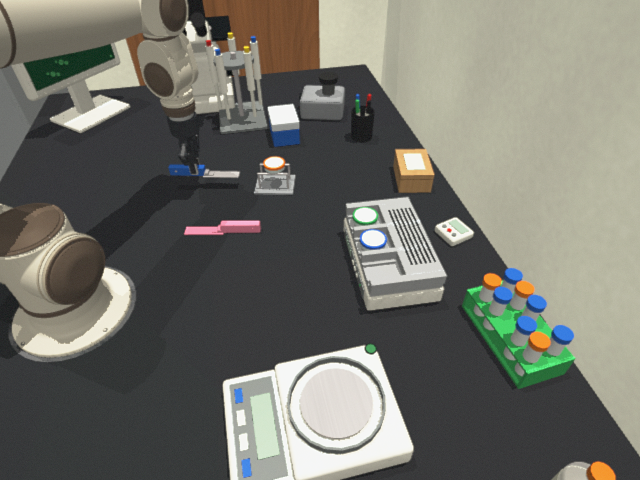

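The dish stands on the rest at (274,163) and the lifter is clear of it. Now I'll lower the lifter to the bench.

>>> send_rows(
  commands=[
    {"dx": 0,"dy": 0,"dz": 1.2,"turn": 0,"fingers": 0},
    {"dx": 0,"dy": 0,"dz": 1.2,"turn": 0,"fingers": 0},
    {"dx": 0,"dy": 0,"dz": 0.8,"turn": 0,"fingers": 0},
    {"dx": 0,"dy": 0,"dz": 0.3,"turn": 0,"fingers": 0},
  ],
)

```text
t: 23.93
tcp_pos: [0.2708, 0.4004, 0.0842]
orientation: [2.457, 1.953, 0.006]
contact_force: [-1.3, 0.6, -1.7]
finger_gap: 0.194
```

```bash
python3 -c "
from h import *
st();tip()"
```

```text
t 23.93 tcp [0.2708 0.4004 0.0842] a 1.3431 toolz [ 4.7e-03  1.0e-04 -1.0e+00] j [ 0.9778 -0.0448 -0.3845  1.2284 -0.0038  1.2055] eff [ 3.200e-01 -4.432e+01  4.718e+01 -1.800e-01  1.000e-02  0.000e+00] F [-1.3  0.6 -1.7]
tip xy [0.3887 0.373 ] bottom z 0.0009
dish xy [0.3595 0.3798] bottom z 0.0012
near xy [0.3302 0.3866] bottom z 0.0016
```

>>> send_rows(
  commands=[
    {"dx": 0,"dy": 0,"dz": 0.2,"turn": 0,"fingers": 0},
    {"dx": 0,"dy": 0,"dz": 0.1,"turn": 0,"fingers": 40},
    {"dx": 0,"dy": 0,"dz": 0,"turn": 0,"fingers": 60},
    {"dx": 0,"dy": 0,"dz": 0,"turn": 0,"fingers": 100},
    {"dx": 0,"dy": 0,"dz": 0,"turn": 0,"fingers": 100},
    {"dx": 0,"dy": 0,"dz": 0,"turn": 0,"fingers": 100},
    {"dx": 0,"dy": 0,"dz": 0,"turn": 0,"fingers": 100},
    {"dx": 0,"dy": 0,"dz": -1,"turn": 0,"fingers": 100},
    {"dx": 0,"dy": 0,"dz": -2.5,"turn": 0,"fingers": 100},
    {"dx": 0,"dy": 0,"dz": -3,"turn": 0,"fingers": 100},
    {"dx": 0,"dy": 0,"dz": -3,"turn": 0,"fingers": 100},
    {"dx": 0,"dy": 0,"dz": -3,"turn": 0,"fingers": 100},
  ],
)

```text
t: 24.93
tcp_pos: [0.2702, 0.397, 0.2051]
orientation: [2.457, 1.947, -0.013]
contact_force: [0.2, 0.8, -0.0]
finger_gap: 0.996
```

```bash
python3 -c "
from h import *
st();cv2.imwrite('pics/w17.png',cams.get_image('wrist'));plan(.484,.352,.23,1.349)
a=cams.get_image('top');b=cams.get_image('side')
cv2.imwrite('pics/m17.png',np.hstack([cv2.resize(a[220:400,60:210],(400,480)),cv2.resize(b[110:250,150:330],(400,480))]))"
```

```text
t 24.93 tcp [0.2702 0.397  0.2051] a 1.3398 toolz [-0.0025 -0.0104 -0.9999] j [ 0.9749 -0.0857 -0.1875  1.479  -0.0038  1.2059] eff [-4.000e-02 -4.178e+01  4.236e+01 -1.470e+00 -1.000e-02 -0.000e+00] F [ 0.2  0.8 -0. ]
t 24.98 tcp [0.2711 0.3985 0.2117] a 1.3399 tilt 0.0042 gap 0.999 F [-0.4 -0.1  4.8] j [ 0.97 -0.09 -0.18  1.48 -0.    1.21]
tool cm [ 0.34 21.79 -1.77] turn -0.0091
```

View pics/m17.png

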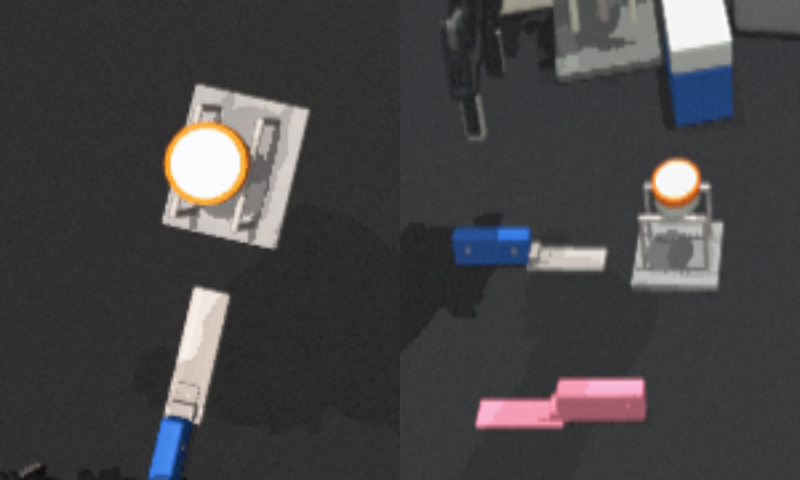

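View pics/w17.png

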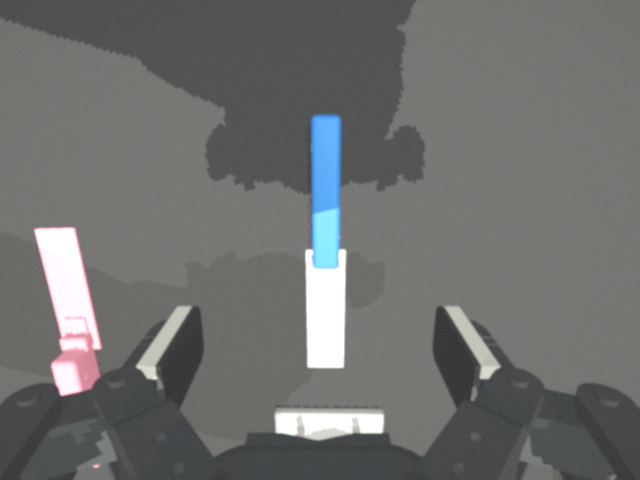

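>>> send_rows(
  commands=[
    {"dx": 0,"dy": 1.5,"dz": 0,"turn": 0,"fingers": 100},
    {"dx": 0,"dy": 3,"dz": 0,"turn": 0,"fingers": 100},
    {"dx": 0,"dy": 3.5,"dz": 0,"turn": 0,"fingers": 100},
    {"dx": 0,"dy": 3.5,"dz": 0,"turn": 0,"fingers": 100},
    {"dx": 0,"dy": 3.5,"dz": 0,"turn": 0,"fingers": 100},
    {"dx": 0.2,"dy": 3,"dz": 0,"turn": 0,"fingers": 100},
    {"dx": 0.1,"dy": 2,"dz": 0,"turn": 0,"fingers": 100},
    {"dx": 0,"dy": 1,"dz": 0,"turn": 0,"fingers": 100},
    {"dx": 0,"dy": 0,"dz": 0,"turn": 0,"fingers": 100},
  ],
)

```text
t: 25.83
tcp_pos: [0.4827, 0.35, 0.2026]
orientation: [2.455, 1.954, -0.013]
contact_force: [0.2, 0.4, -0.2]
finger_gap: 0.997
```

```bash
cat > lid.py <<'E'
from h import *
import sys
st();W=cam('wrist');im=cams.get_image('wrist');cv2.imwrite(sys.argv[1],im)
b=blobs(mask(im,[8,100,80],[26,255,255]),60);print([cv2.contourArea(x) for x in b])
e=cv2.fitEllipse(cv2.convexHull(np.vstack(b)));print(e);P=onz(W,e[0],float(sys.argv[2]));print('lid',P)
K,o,A=W;d=A.T@(P-o);print('diam est mm',max(e[1])/K[0,0]*d[2]*1000)
plan(P[0],P[1],float(sys.argv[3]),None)
E
python3 lid.py pics/w18.png .078 .131
```

```text
t 25.83 tcp [0.4827 0.35   0.2026] a 1.3444 toolz [-0.0041 -0.0086 -1.    ] j [ 0.629   0.1899  0.0948  1.4841 -0.0045  0.8555] eff [ -1.23 -58.22  48.06  -0.1   -0.09  -0.3 ] F [ 0.2  0.4 -0.2]
[9469.5]
((333.3930969238281, 266.4768981933594), (108.73313903808594, 113.68986511230469), 91.04936218261719)
lid [0.48631104 0.35622742 0.078     ]
diam est mm 59.959348606558976
t 25.88 tcp [0.4817 0.3502 0.2025] a 1.3448 tilt 0.0099 gap 0.998 F [-1.  -0.9 -0.6] j [ 0.63  0.19  0.09  1.48 -0.    0.86]
tool cm [0.76 0.33 7.14] turn None
```

View pics/w18.png

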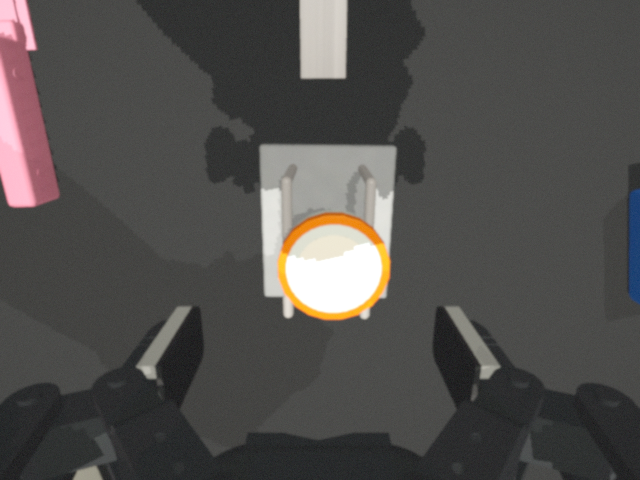

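>>> send_rows(
  commands=[
    {"dx": 0.7,"dy": 0.3,"dz": 1.0,"turn": 0,"fingers": 100},
    {"dx": 0,"dy": 0,"dz": 2,"turn": 0,"fingers": 100},
    {"dx": 0,"dy": 0,"dz": 1.5,"turn": 0,"fingers": 100},
    {"dx": 0,"dy": 0,"dz": 0.6,"turn": 0,"fingers": 100},
    {"dx": 0,"dy": 0,"dz": 0,"turn": 0,"fingers": 100},
  ],
)

```text
t: 26.3
tcp_pos: [0.4811, 0.3595, 0.1481]
orientation: [2.451, 1.961, -0.015]
contact_force: [-0.2, -1.1, 0.6]
finger_gap: 1.0
```

```bash
python3 lid.py pics/w19.png .078 .132
```

```text
t 26.3 tcp [0.4811 0.3595 0.1481] a 1.3495 toolz [-0.0056 -0.008  -1.    ] j [ 0.6428  0.2113  0.0146  1.3834 -0.0031  0.8642] eff [-3.500e-01 -6.008e+01  4.675e+01 -3.700e-01 -2.000e-02 -1.000e-02] F [-0.2 -1.1  0.6]
[15896.0]
((314.6786804199219, 325.54119873046875), (138.30369567871094, 149.68505859375), 90.5434341430664)
lid [0.48544531 0.35643399 0.078     ]
diam est mm 59.86770000258772
t 26.35 tcp [0.4812 0.3596 0.1487] a 1.3496 tilt 0.0094 gap 0.997 F [-0.5  0.6 -0.6] j [ 0.64  0.21  0.02  1.38 -0.    0.86]
tool cm [-0.21  0.49  1.67] turn None
```

View pics/w19.png

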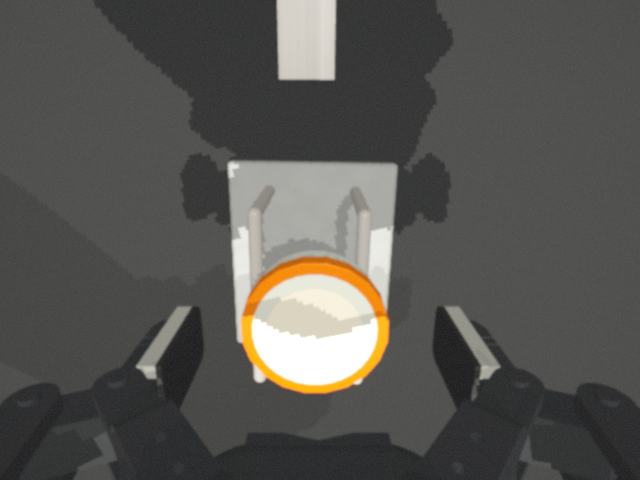

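>>> send_rows(
  commands=[
    {"dx": -0.15,"dy": 0.4,"dz": 0.9,"turn": 0,"fingers": 100},
    {"dx": 0,"dy": 0,"dz": 0.5,"turn": 0,"fingers": 100},
    {"dx": 0,"dy": 0,"dz": 0,"turn": 0,"fingers": 100},
  ],
)

```text
t: 26.6
tcp_pos: [0.4845, 0.3583, 0.1356]
orientation: [2.449, 1.963, -0.01]
contact_force: [-1.0, -0.7, 0.0]
finger_gap: 0.996
```

```bash
python3 lid.py pics/w20.png .078 .132
```

```text
t 26.6 tcp [0.4845 0.3583 0.1356] a 1.3514 toolz [-0.0031 -0.006  -1.    ] j [ 0.6379  0.2173 -0.0025  1.357  -0.0029  0.8573] eff [ 8.000e-02 -6.045e+01  4.660e+01 -1.700e-01 -1.000e-02 -1.000e-02] F [-1.  -0.7  0. ]
[18720.0]
((314.8955993652344, 334.3247985839844), (149.2646484375, 162.89523315429688), 89.33818817138672)
lid [0.48528306 0.35646972 0.078     ]
diam est mm 59.82251237029173
t 26.65 tcp [0.4845 0.3583 0.1359] a 1.3514 tilt 0.0068 gap 0.998 F [-0.4 -0.1 -0.4] j [ 0.64  0.22 -0.    1.36 -0.    0.86]
tool cm [-0.16  0.12  0.39] turn None
```

>>> send_rows(
  commands=[
    {"dx": -0.15,"dy": 0.1,"dz": 0.3,"turn": 0,"fingers": 100},
    {"dx": 0,"dy": 0,"dz": 0,"turn": 0,"fingers": 80},
    {"dx": 0,"dy": 0,"dz": 0,"turn": 0,"fingers": 60},
    {"dx": 0,"dy": 0,"dz": 0,"turn": 0,"fingers": 50},
    {"dx": 0,"dy": 0,"dz": 0,"turn": 0,"fingers": 50},
    {"dx": 0,"dy": 0,"dz": 0,"turn": 0,"fingers": 50},
    {"dx": 0,"dy": 0,"dz": 0,"turn": 0,"fingers": 50},
  ],
)

```text
t: 27.23
tcp_pos: [0.4862, 0.3565, 0.1353]
orientation: [2.45, 1.962, -0.004]
contact_force: [0.3, -0.6, -0.4]
finger_gap: 0.667
```

```bash
python3 lid.py pics/w21.png .078 .132; python3 -c "
from h import *
print(status.get_obs()['finger_gap']);a=cams.get_image('side');cv2.imwrite('pics/m21.png',cv2.resize(a[110:210,220:340],(600,500),interpolation=cv2.INTER_CUBIC))"
```

```text
t 27.23 tcp [0.4862 0.3565 0.1353] a 1.3504 toolz [-3.0e-04 -4.1e-03 -1.0e+00] j [ 0.6338  0.2152 -0.0057  1.3526 -0.0031  0.8542] eff [-2.000e-02 -6.083e+01  4.711e+01  4.000e-02 -2.000e-02 -0.000e+00] F [ 0.3 -0.6 -0.4]
[19077.0]
((317.6848449707031, 331.463134765625), (151.0864715576172, 164.0145263671875), 90.25810241699219)
lid [0.48599742 0.3560385  0.078     ]
diam est mm 59.92569534391819
t 27.28 tcp [0.4862 0.3565 0.1352] a 1.3504 tilt 0.0042 gap 0.669 F [-0.5  0.1 -0.3] j [ 0.63  0.22 -0.01  1.35 -0.    0.85]
tool cm [-0.04 -0.01  0.32] turn None
0.6689844184629012
```

View pics/m21.png

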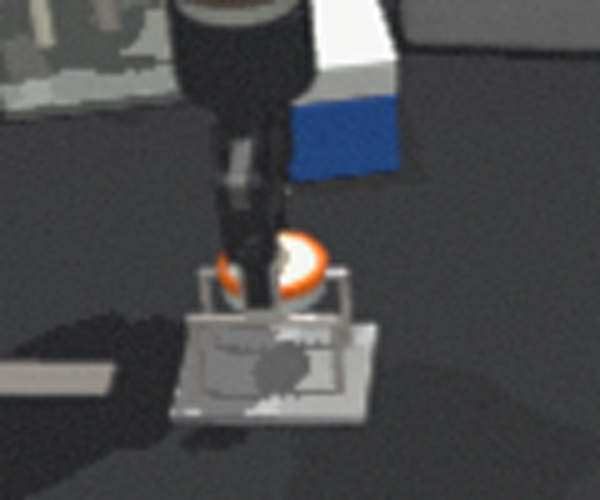

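View pics/w21.png

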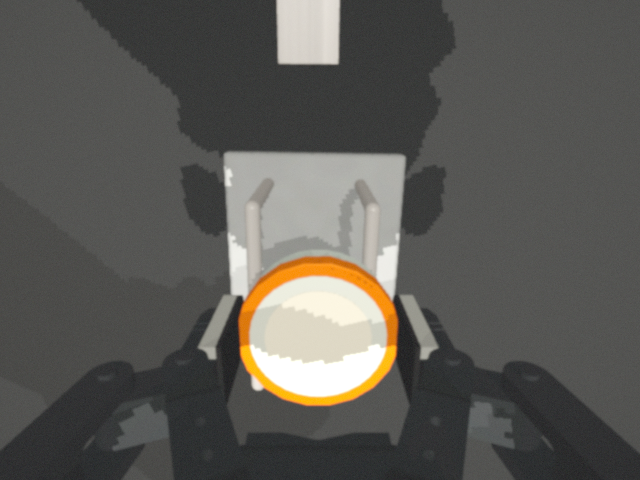

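>>> send_rows(
  commands=[
    {"dx": 0,"dy": 0,"dz": -0.4,"turn": 0,"fingers": 40},
    {"dx": 0,"dy": 0,"dz": -1,"turn": 0,"fingers": 40},
    {"dx": 0,"dy": 0,"dz": -1.5,"turn": 0,"fingers": 40},
    {"dx": 0,"dy": 0,"dz": -1.5,"turn": 0,"fingers": 40},
    {"dx": 0,"dy": 0,"dz": -1.5,"turn": 0,"fingers": 40},
    {"dx": 0,"dy": 0,"dz": -0.5,"turn": 0,"fingers": 40},
  ],
)

```text
t: 27.83
tcp_pos: [0.4853, 0.3563, 0.2024]
orientation: [2.45, 1.962, -0.01]
contact_force: [1.1, 0.2, -1.4]
finger_gap: 0.666
```

```bash
python3 lid.py pics/w22.png .14 .132; python3 -c "
from h import *
a=cams.get_image('side');cv2.imwrite('pics/m22.png',cv2.resize(a[80:210,200:360],(640,520),interpolation=cv2.INTER_CUBIC));plan(.502,-.354,.2)"
```

```text
t 27.83 tcp [0.4853 0.3563 0.2024] a 1.3506 toolz [-0.0034 -0.0064 -1.    ] j [ 0.6343  0.2024  0.1089  1.4839 -0.0031  0.8545] eff [-1.000e-02 -5.776e+01  4.502e+01  2.700e-01 -1.000e-02  0.000e+00] F [ 1.1  0.2 -1.4]
[19155.5]
((317.7078552246094, 331.41455078125), (151.0946044921875, 164.24388122558594), 89.56722259521484)
lid [0.4879744  0.35495549 0.14      ]
diam est mm 62.400218950385366
t 27.88 tcp [0.4854 0.3563 0.2026] a 1.3506 tilt 0.0065 gap 0.668 F [-0.4  0.5  0.5] j [ 0.63  0.2   0.11  1.48 -0.    0.85]
tool cm [-0.04  0.29  7.06] turn None
t 27.93 tcp [0.4853 0.3562 0.201 ] a 1.3505 tilt 0.0076 gap 0.667 F [-0.2  0.3 -1.1] j [ 0.63  0.2   0.11  1.48 -0.    0.85]
tool cm [-68.94  17.15   0.57] turn None
```

View pics/m22.png

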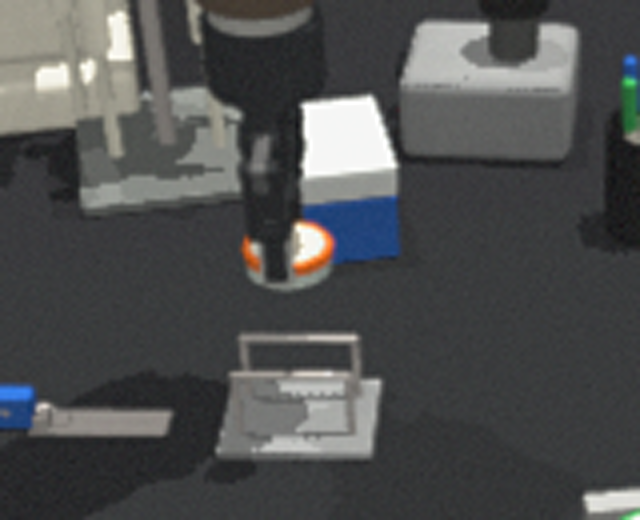

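The dish is held level, well clear of the rest, and the lid sits at the same spot in the wrist view. Carrying it to the balance.

>>> send_rows(
  commands=[
    {"dx": -0.8,"dy": 0.2,"dz": 0,"turn": 0,"fingers": 40},
    {"dx": -1.6,"dy": 0.4,"dz": -0.1,"turn": 0,"fingers": 40},
    {"dx": -2.4,"dy": 0.6,"dz": -0.1,"turn": 0,"fingers": 40},
    {"dx": -2.9,"dy": 0.7,"dz": -0.1,"turn": 0,"fingers": 40},
    {"dx": -2.9,"dy": 0.7,"dz": -0.1,"turn": 0,"fingers": 40},
    {"dx": -2.9,"dy": 0.7,"dz": -0.1,"turn": 0,"fingers": 40},
    {"dx": -2.9,"dy": 0.7,"dz": -0.1,"turn": 0,"fingers": 40},
    {"dx": -2.9,"dy": 0.7,"dz": -0.1,"turn": 0,"fingers": 40},
    {"dx": -2.9,"dy": 0.7,"dz": -0.1,"turn": 0,"fingers": 40},
    {"dx": -2.9,"dy": 0.7,"dz": -0.1,"turn": 0,"fingers": 40},
    {"dx": -2.9,"dy": 0.7,"dz": -0.1,"turn": 0,"fingers": 40},
    {"dx": -2.9,"dy": 0.7,"dz": -0.1,"turn": 0,"fingers": 40},
  ],
)

```text
t: 28.93
tcp_pos: [0.4828, 0.0166, 0.2038]
orientation: [-2.446, -1.969, 0.036]
contact_force: [1.5, 1.1, -0.7]
finger_gap: 0.668
```

```bash
python3 -c "
from h import *
st();plan(.502,-.354,.2)"
```

```text
t 28.93 tcp [0.4828 0.0166 0.2038] a 1.3558 toolz [-0.0184 -0.0135 -0.9997] j [ 0.0401 -0.0713 -0.1765  1.4845 -0.0128  0.2553] eff [ 6.700e+00 -4.338e+01  4.693e+01  6.100e-01  1.000e-02  1.320e+00] F [ 1.5  1.1 -0.7]
t 28.93 tcp [0.4828 0.0166 0.2038] a 1.3558 tilt 0.0228 gap 0.668 F [ 1.5  1.1 -0.7] j [ 0.04 -0.07 -0.18  1.48 -0.01  0.26]
tool cm [-35.79   9.8    0.85] turn None
```

>>> send_rows(
  commands=[
    {"dx": -2.6,"dy": 0.8,"dz": -0.1,"turn": 0,"fingers": 40},
    {"dx": -2.9,"dy": 0.8,"dz": -0.1,"turn": 0,"fingers": 40},
    {"dx": -2.9,"dy": 0.8,"dz": -0.1,"turn": 0,"fingers": 40},
    {"dx": -2.9,"dy": 0.8,"dz": -0.1,"turn": 0,"fingers": 40},
    {"dx": -2.9,"dy": 0.8,"dz": -0.1,"turn": 0,"fingers": 40},
    {"dx": -2.9,"dy": 0.8,"dz": -0.1,"turn": 0,"fingers": 40},
    {"dx": -2.9,"dy": 0.8,"dz": -0.1,"turn": 0,"fingers": 40},
    {"dx": -2.9,"dy": 0.8,"dz": -0.1,"turn": 0,"fingers": 40},
    {"dx": -2.9,"dy": 0.8,"dz": -0.1,"turn": 0,"fingers": 40},
    {"dx": -2.6,"dy": 0.7,"dz": -0.1,"turn": 0,"fingers": 40},
    {"dx": -2.0,"dy": 0.5,"dz": 0,"turn": 0,"fingers": 40},
    {"dx": -1.4,"dy": 0.3,"dz": 0,"turn": 0,"fingers": 40},
  ],
)

```text
t: 29.93
tcp_pos: [0.479, -0.341, 0.2084]
orientation: [-2.447, -1.95, 0.051]
contact_force: [0.9, -0.2, -0.5]
finger_gap: 0.67
```

```bash
python3 -c "
from h import *
st();plan(.502,-.354,.2)"
```

```text
t 29.93 tcp [ 0.479  -0.341   0.2084] a 1.3457 toolz [-0.0334 -0.0106 -0.9994] j [-0.6086  0.1808  0.0952  1.5066 -0.0278 -0.383 ] eff [  1.13 -60.37  46.47   0.13  -0.16   0.27] F [ 0.9 -0.2 -0.5]
t 29.93 tcp [ 0.479  -0.341   0.2084] a 1.3457 tilt 0.0351 gap 0.67 F [ 0.9 -0.2 -0.5] j [-0.61  0.18  0.1   1.51 -0.03 -0.38]
tool cm [-0.74  2.56  0.77] turn None
```

>>> send_rows(
  commands=[
    {"dx": -0.2,"dy": 0.9,"dz": 0.2,"turn": 0,"fingers": 40},
    {"dx": -0.2,"dy": 1.0,"dz": 0.6,"turn": 0,"fingers": 40},
    {"dx": -0.1,"dy": 0.7,"dz": 0.8,"turn": 0,"fingers": 40},
    {"dx": 0,"dy": 0,"dz": 0.6,"turn": 0,"fingers": 40},
    {"dx": 0,"dy": 0,"dz": 0.2,"turn": 0,"fingers": 40},
  ],
)

```text
t: 30.35
tcp_pos: [0.4997, -0.3557, 0.1782]
orientation: [-2.448, -1.94, 0.054]
contact_force: [-0.2, 0.1, -0.8]
finger_gap: 0.668
```

```bash
python3 -c "
from h import *
st();plan(.5035,-.3535,.1453)
a=cams.get_image('top');b=cams.get_image('side');cv2.imwrite('pics/t23.png',a);cv2.imwrite('pics/s23.png',b)
cv2.imwrite('pics/m23.png',np.hstack([cv2.resize(a[210:330,430:570],(400,343)),cv2.resize(b[320:460,260:420],(400,343))]))
T=cam('top');S=cam('side');z=.1815-.0753+.018
o=status.get_obs();A=R.from_rotvec(o['orientation']).as_matrix();z=o['tcp_pos'][2]-.0753+.018;print(z,'dish pred',np.array(o['tcp_pos'])+A[:,2]*.066)
for C,im,box in((T,a,(450,220,110,100)),(S,b,(270,330,140,120))):
    x,y,w,h=box;bl=blobs(mask(im[y:y+h,x:x+w],[8,120,100],[24,255,255]),3)
    if bl:
        e=cv2.fitEllipse(cv2.convexHull(np.vstack(bl)));c=np.array(e[0])+[x,y];print(c,e[1],onz(C,c,z))
"
```

```text
t 30.35 tcp [ 0.4997 -0.3557  0.1782] a 1.3407 toolz [-0.0378 -0.0079 -0.9993] j [-0.6089  0.2495  0.1177  1.4655 -0.0281 -0.3781] eff [ -0.55 -63.55  48.41   0.11  -0.12   0.  ] F [-0.2  0.1 -0.8]
t 30.35 tcp [ 0.4997 -0.3557  0.1782] a 1.3407 tilt 0.0386 gap 0.668 F [-0.2  0.1 -0.8] j [-0.61  0.25  0.12  1.47 -0.03 -0.38]
tool cm [0.35 0.43 3.27] turn None
0.12155190985072663 dish pred [ 0.49712207 -0.35597961  0.11290086]
[513.76020432 270.43467712] (30.622011184692383, 31.872072219848633) [ 0.49865627 -0.35507102  0.12155191]
[334.43330383 389.48431396] (37.06990432739258, 38.42778015136719) [ 0.50178421 -0.35983129  0.12155191]
```

View pics/m23.png

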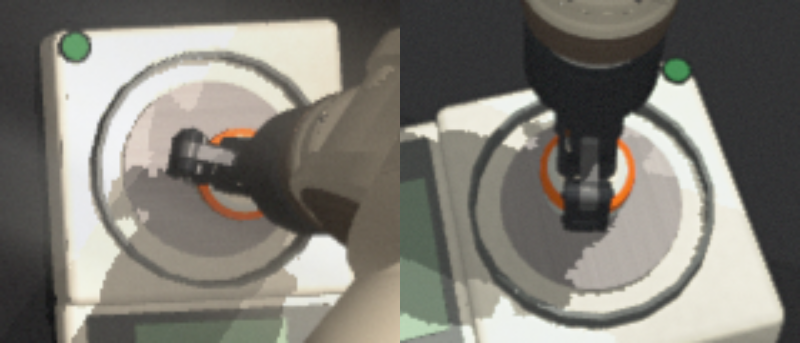

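>>> send_rows(
  commands=[
    {"dx": 0.2,"dy": 0.3,"dz": 0.6,"turn": 0,"fingers": 40},
    {"dx": 0,"dy": 0.1,"dz": 0.8,"turn": 0,"fingers": 40},
    {"dx": 0,"dy": 0,"dz": 0.7,"turn": 0,"fingers": 40},
    {"dx": 0,"dy": 0,"dz": 0.3,"turn": 0,"fingers": 40},
  ],
)

```text
t: 30.78
tcp_pos: [0.5041, -0.3529, 0.1544]
orientation: [-2.447, -1.946, 0.053]
contact_force: [-0.7, 0.7, -1.9]
finger_gap: 0.665
```

```bash
python3 -c "
from h import *
st();plan(.5035,-.3535,.1453)"
```

```text
t 30.78 tcp [ 0.5041 -0.3529  0.1544] a 1.3435 toolz [-0.0354 -0.0095 -0.9993] j [-0.6011  0.257   0.0808  1.4184 -0.0279 -0.3733] eff [ 7.000e-02 -6.436e+01  4.824e+01  2.600e-01 -9.000e-02  1.000e-02] F [-0.7  0.7 -1.9]
t 30.78 tcp [ 0.5041 -0.3529  0.1544] a 1.3435 tilt 0.0367 gap 0.665 F [-0.7  0.7 -1.9] j [-0.6   0.26  0.08  1.42 -0.03 -0.37]
tool cm [-0.06 -0.02  0.91] turn None
```

>>> send_rows(
  commands=[
    {"dx": 0,"dy": 0,"dz": 0.4,"turn": 0,"fingers": 40},
    {"dx": 0,"dy": 0,"dz": 0.2,"turn": 0,"fingers": 40},
  ],
)

```text
t: 30.95
tcp_pos: [0.5037, -0.3526, 0.1472]
orientation: [-2.447, -1.946, 0.053]
contact_force: [0.2, -0.3, -0.5]
finger_gap: 0.671
```

```bash
python3 -c "
from h import *
st()"
```

```text
t 30.95 tcp [ 0.5037 -0.3526  0.1472] a 1.344 toolz [-0.036  -0.0091 -0.9993] j [-0.6011  0.2582  0.0683  1.4054 -0.0279 -0.3736] eff [  0.1  -63.99  47.68   0.27  -0.09   0.  ] F [ 0.2 -0.3 -0.5]
```

>>> send_rows(
  commands=[
    {"dx": 0,"dy": 0,"dz": 0.15,"turn": 0,"fingers": 40},
  ],
)

```text
t: 31.03
tcp_pos: [0.5035, -0.3525, 0.1453]
orientation: [-2.446, -1.945, 0.053]
contact_force: [-2.4, -0.1, 3.7]
finger_gap: 0.666
```

```bash
python3 -c "
from h import *
st()"
```

```text
t 31.03 tcp [ 0.5035 -0.3525  0.1453] a 1.344 toolz [-0.0364 -0.0089 -0.9993] j [-0.6011  0.2586  0.0651  1.4022 -0.0279 -0.3737] eff [ 2.600e-01 -6.245e+01  4.658e+01 -5.000e-02  2.000e-02  1.000e-02] F [-2.4 -0.1  3.7]
```

Contact on the pan at the expected height. Release.

>>> send_rows(
  commands=[
    {"dx": 0,"dy": 0,"dz": 0,"turn": 0,"fingers": 72},
    {"dx": 0,"dy": 0,"dz": 0,"turn": 0,"fingers": 80},
    {"dx": 0,"dy": 0,"dz": 0,"turn": 0,"fingers": 100},
    {"dx": 0,"dy": 0,"dz": 0,"turn": 0,"fingers": 100},
    {"dx": 0,"dy": 0,"dz": 0,"turn": 0,"fingers": 100},
  ],
)

```text
t: 31.45
tcp_pos: [0.5037, -0.353, 0.1463]
orientation: [-2.448, -1.946, 0.052]
contact_force: [-0.8, 1.0, -0.4]
finger_gap: 1.003
```

```bash
python3 lid.py pics/w24.png .088 .145
```

```text
t 31.45 tcp [ 0.5037 -0.353   0.1463] a 1.3435 toolz [-0.0349 -0.01   -0.9993] j [-0.6016  0.2577  0.066   1.4022 -0.028  -0.3737] eff [  0.   -62.61  46.4    0.26  -0.09  -0.  ] F [-0.8  1.  -0.4]
[18757.5]
((319.1810607910156, 327.14678955078125), (150.75082397460938, 160.6334991455078), 92.84076690673828)
lid [ 0.50044371 -0.35298425  0.088     ]
diam est mm 58.95044359204783
t 31.5 tcp [ 0.5037 -0.353   0.1463] a 1.3434 tilt 0.0363 gap 1.0 F [-0.3 -0.2  0.3] j [-0.6   0.26  0.07  1.4  -0.03 -0.37]
tool cm [-0.07 -0.31  0.14] turn None
```

View pics/w24.png

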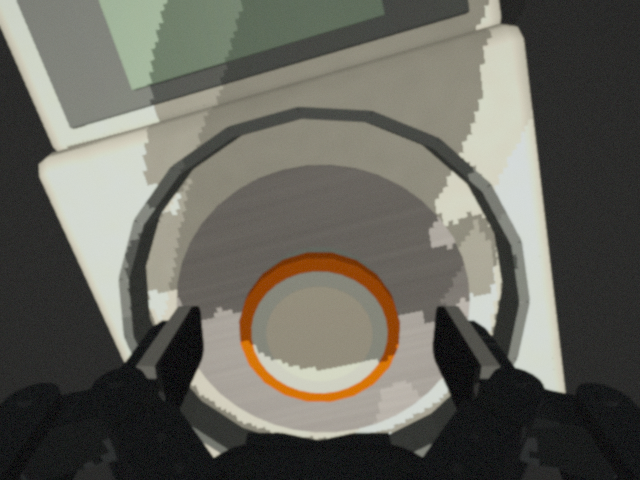

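The dish is free, and level and centred on the pan as far as the wrist view shows. Raise the gripper and move it away.

>>> send_rows(
  commands=[
    {"dx": 0,"dy": 0,"dz": -1,"turn": 0,"fingers": 100},
    {"dx": 0,"dy": 0,"dz": -2,"turn": 0,"fingers": 100},
    {"dx": 0,"dy": 0,"dz": -3,"turn": 0,"fingers": 100},
    {"dx": 0,"dy": 0,"dz": -3,"turn": 0,"fingers": 100},
    {"dx": 0,"dy": 0,"dz": -3,"turn": 0,"fingers": 100},
    {"dx": 2,"dy": -1,"dz": -1,"turn": 0,"fingers": 100},
    {"dx": 3,"dy": -1,"dz": 0,"turn": 0,"fingers": 100},
    {"dx": 3,"dy": -1,"dz": 0,"turn": 0,"fingers": 100},
    {"dx": 3,"dy": -1,"dz": 0,"turn": 0,"fingers": 100},
    {"dx": 3,"dy": -1,"dz": 0,"turn": 0,"fingers": 100},
    {"dx": 2,"dy": 0,"dz": 0,"turn": 0,"fingers": 100},
    {"dx": 0,"dy": 0,"dz": 0,"turn": 0,"fingers": 100},
  ],
)

```text
t: 32.5
tcp_pos: [0.494, -0.1791, 0.291]
orientation: [-2.458, -1.944, 0.045]
contact_force: [-0.9, 0.1, -0.9]
finger_gap: 1.002
```

```bash
python3 -c "
from h import *
st()
a=cams.get_image('top');b=cams.get_image('side');cv2.imwrite('pics/t25.png',a);cv2.imwrite('pics/s25.png',b)
T=cam('top');S=cam('side')
q=[]
for C,im,box in((T,a,(450,220,110,100)),(S,b,(270,330,140,120))):
    x,y,w,h=box;bl=blobs(mask(im[y:y+h,x:x+w],[8,120,100],[24,255,255]),3)
    e=cv2.fitEllipse(cv2.convexHull(np.vstack(bl)));c=np.array(e[0])+[x,y];q.append(c);print(c,e[1],onz(C,c,.088))
print(tri(T,q[0],S,q[1]),'pan top(.5012,-.3525) side(.5060,-.3573)')
"
```

```text
t 32.5 tcp [ 0.494  -0.1791  0.291 ] a 1.3387 toolz [-0.0274 -0.0121 -0.9996] j [-0.3395  0.0419  0.1032  1.6539 -0.0206 -0.1069] eff [ 1.130e+00 -4.950e+01  4.596e+01  3.100e-01  3.000e-02  5.800e-01] F [-0.9  0.1 -0.9]Traceback (most recent call last):
  File "<string>", line 9, in <module>
    e=cv2.fitEllipse(cv2.convexHull(np.vstack(bl)));c=np.array(e[0])+[x,y];q.append(c);print(c,e[1],onz(C,c,.088))
                                    ~~~~~~~~~^^^^
    return _nx.concatenate(arrs, 0, dtype=dtype, casting=casting)
           ~~~~~~~~~~~~~~~^^^^^^^^^^^^^^^^^^^^^^^^^^^^^^^^^^^^^^^
ValueError: need at least one array to concatenate
```

View pics/s25.png

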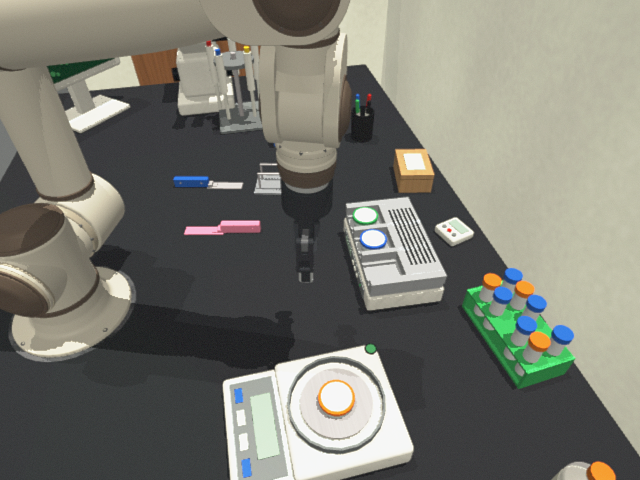

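View pics/t25.png

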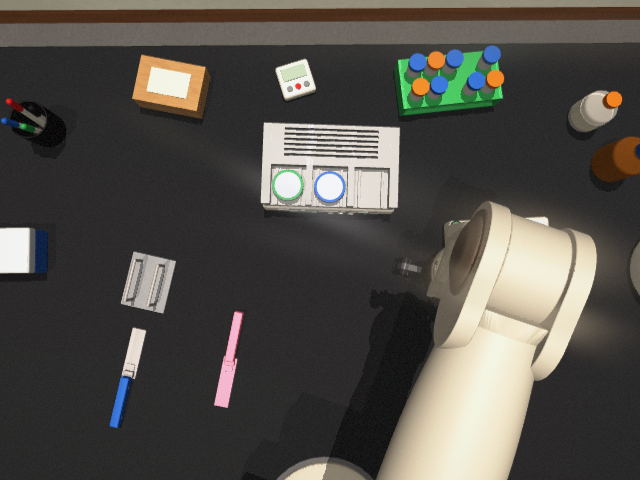

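```bash
python3 -c "
from h import *
b=cv2.imread('pics/s25.png');S=cam('side')
bl=blobs(mask(b[330:450,270:410],[8,120,100],[24,255,255]),3);e=cv2.fitEllipse(cv2.convexHull(np.vstack(bl)));c=np.array(e[0])+[270,330];P=onz(S,c,.088);print(c,P,'off pan',P[:2]-[.5060,-.3573])
d=cv2.absdiff(cv2.imread('pics/t25.png')[165:205,270:350],cv2.imread('pics/top0.png')[165:205,270:350]);print('blue/green px change',d.mean())
from rig import order
print(order.close_job())"
```

```text
[336.03627777 397.4726944 ] [ 0.50554734 -0.35681183  0.088     ] off pan [-0.00045266  0.00048817]
blue/green px change 12.660833333333333
the job is handed in; nothing more can be done
None
```

```bash
python3 -c "
from h import *
for f in('top0','t25'):
    im=cv2.imread(f'pics/{f}.png')
    for lo,hi,x in(([100,90,80],[125,255,255],308),([45,80,60],[85,255,255],266)):
        bl=blobs(mask(im[162:212,x:x+44],lo,hi),3);print(f,np.array(cv2.fitEllipse(cv2.convexHull(np.vstack(bl)))[0])+[x,162])"
```

```text
top0 [329.34159088 186.48224831]
top0 [287.33376312 184.62832642]
t25 [329.31205368 186.44934845]
t25 [287.32338524 184.66985703]
```

The job is done and handed in at about 32.5 s of the 72 s allowed. No verdict is reported, so what follows is from my own checks.

**What I did:**
- I lifted the orange-lidded dish out of its bay on the lifter's blade and set it down on the wire rest.
- I laid the lifter flat on the bench and let go of it.
- I then took the dish by its lid, stood it on the balance pan and moved the gripper clear.

**Last checks:**
- **Dish:** in the side view it stands on the pan, its centre about 1 mm from the pan's centre. At hand-in the arm hid the balance from the top camera. A wrist view just after release put the dish within about 2 mm, so the exact offset rests on the side view.
- **Lifter:** it lies on the bench, released; I judged it flat by eye from the pictures.
- **Blue and green dishes:** their lid centres moved less than 0.1 pixel between the first and last top views. I compared these after handing in, because a raw picture difference just before it came out non-zero (12.7 grey levels on average). I put that down to lighting.

**What went wrong or disagreed:**
- **Tool sag:** while I first turned the lifter, the tool sagged to a pitch of about 4°. I put the lifter down, straightened the tool by pressing the closed fingertips on clear bench (peak about 55 N), and gripped it again. At the pan the tool was still about 2° off vertical.
- **Camera offset:** the side and top cameras disagreed by 3–7 mm at given heights. I corrected for this using the blade tip's known position.
- **Measured heights:** most came out 2–5 mm below the stated ones, and the lifter handle's was about 10 mm low. I used the stated heights.

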